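Sweep the stir bars into the tray and gather them in its blue corner

TASK

Pick up the orange scraper block by its rib and use it to sweep all three stir bars off the open edge of the drying board into the grey tray, then set the scraper back down on the worktop. Then take the tray by its bridge handle, lift it well clear of the worktop and tip it about 30 degrees towards its blue corner until all the stir bars have slid into that corner, and finish still holding it tipped in the air. Never touch the stir bars with the gripper, let none fall on the worktop, and leave the bottle, timer and vial alone.

Things in the scene. Friction and masses are not known exactly. Their poses are not given: they have to be found in the camera images.
- board: Fixed drying board, dark plate, origin on the worktop under its centre; 124 (x) x 170 (y) mm, top 40 mm high. White rails, tops 56 mm high: sides at x = -59 and +59 mm (112 mm clear between), back with inner face at y = +79 mm. The -y edge, y = -85 mm, is open with the tray below it: sweep along -y. Bar centres start between y = -55 and +7 mm; a scraper set down at y = +55 mm stands clear behind them.
- scraper: Loose orange scraper block, 102 (x) x 26 (y) mm over the body, 68 mm high, 120 g (may vary by 30 %), standing on a 10 mm wide black blade. Origin at the centre of its underside; x along the blade. It fits between the board's rails with 5 mm to spare at each side. Starts standing on the worktop.
- scraper_grip (a point): Point to grip the scraper: centre of its upright rib, 50 mm above its underside. The rib is 50 mm long (x), 14 mm thick (y), from 25 to 68 mm above the underside; grip it across y. Axes as scraper.
- tray: Loose grey tray with black bridge handle, 220 g (+-30 %). Origin under its centre. Inside 130 (x) x 110 (y) mm; floor 6 mm thick, walls 4 mm thick, 36 mm high. The +y wall is 24 mm high with a sloping lip out to y = +72 mm, 35 mm high, at the board's open edge (3 mm gap, not under it: the tray lifts straight up).
- tray_grip (a point): Point to grip the tray: middle of the bridge handle's bar, 88 mm above the tray's underside, over its centre. The bar runs along the tray's x from side wall to side wall, 12 mm thick (y), 18 mm high (79 to 97 mm above the underside); grip it across y. Axes as tray.
- blue_corner (a point): The blue corner inside the tray: where the floor meets the -x wall and the -y wall, at x = -65, y = -55, z = 6 mm in the tray's frame. Axes as tray.
- stir_bar_0: White slippery stir bar with round ends, 20 mm long (x), 10 mm diameter, 12 g, lying on the board; it can roll and slides on a slope of 15 degrees. Origin at its centre. Not to be touched by the gripper.
- stir_bar_1: White slippery stir bar with round ends, 20 mm long (x), 10 mm diameter, 12 g, lying on the board; it can roll and slides on a slope of 15 degrees. Origin at its centre. Not to be touched by the gripper.
- stir_bar_2: White slippery stir bar with round ends, 20 mm long (x), 10 mm diameter, 12 g, lying on the board; it can roll and slides on a slope of 15 degrees. Origin at its centre. Not to be touched by the gripper.
- dye_bottle: Bystander: white bottle with red cap, 34 mm wide, 67 mm high, origin under its centre. Leave alone.
- timer: Bystander: white bench timer, 62 x 68 x 19 mm, origin under its centre. Leave alone.
- vial: Bystander: small glass vial, 23 mm wide, 51 mm high, origin under its centre. Leave alone.
Things that resemble listed ones, but are neither listed nor needed, are in the scene too. Several things have the shape of the scraper; the one meant has the colours described above.

How it is judged:
By the outcome, as a careful person would: the job done as asked, in the order asked, and still so for the second after the job is handed in, while the arm keeps its last pose, push and grip.
It also fails if it takes over 64 s, if anything falls off the work surface, if the arm or the gripper's body presses on something with over 40 N, if the wrist force passes 120 N, or if a joint passes its speed limit or range.

ROBOT

A 6-joint arm with a two-finger parallel gripper is mounted at the origin on a cart in front of the work surface, level with it; the furniture and walls round the work are solid. World frame = base frame: x ahead of the robot, y to its left, z up, the work surface at z = 0. Lengths are in m, angles in degrees, forces in N, time in s.
With the tool pointing down it reaches from about 0.25 to 0.725 m from the base axis. Payload 9.7 kg.
Tool frame: the origin (TCP) lies midway between the tips of the shut fingers; the grasp point (between the pads) lies 19 mm behind it (bot.hold_point_z is the distance from the TCP to the grasp point, in m); z points along the fingers, y is the line along which they close (so a half turn about z gives the same grasp; the last joint's range is limited). The gripper opens to 85 mm and grips with 20 to 120 N. Pads are 22 mm wide; open, the fingers measure 114 mm over their backs; the gripper's body (76 mm by 85 mm) begins 54 mm behind the grasp point. The pads swing forward as they close: fully open they stand 13 mm farther back than shut.
Start: joints at [-73.625, 4.979, 10.078, 95.1, 0, 90], TCP at [0.155, -0.528, 0.231] pointing down, gripper open.
Joint ranges: [-179.16, 179.16], [-48.56, 103.87], [-65.8, 70.77], [-126.05, 130.52], [-82.76, 87.17], [-180, 180]. Speed limits (degrees/s): [127.2, 127.2, 147.25, 180, 180, 180].

INTERFACE

Orientations are given as [roll, pitch, yaw] about the fixed x, y, z axes, in that order (R = Rz(yaw) Ry(pitch) Rx(roll)).
In Python, from workcell import bot gives the robot as it stands.
- The arm moves only by the tool play_rows, never from a script. Its argument "steps" is a list that holds one entry, the list of rows, each a list of 4 numbers: the shift along the tool's x, y, z in m, then the turn about the tool's z in rad. In form: [[[tx, ty, tz, yaw], ...]]. A call has exactly 5 rows; each row shifts and turns the commanded pose from where the row before left it, along the tool's axes as they then stand; what a row does not reach is not made up. A row lasts 1/12 s, in which the tool goes at most 41.7 mm and 7.16 degrees, less where a joint would pass 70% of its speed; a pose out of reach is approached as far as the arm can. A call is refused whole if a number of a shift passes 0.0417 or a number of a turn 0.125, either way. A call with a gripper value outside its range is refused whole. "gripper" is the finger opening in m, from 0 to 0.0854, set as the call begins (left out, the last holds). The fingers move at their own pace and stop on an object; "squeeze" is the grip in N (left out, the last holds). Time passes only in rows, so rows that do not move let the fingers close, or fill a call up. It gives the time, the measured TCP pose, the force, the opening and the grip force at its end, in the units of the state.
- bot.get_obs(): the state, without advancing time (a new reading comes with each control period).
- bot.camera(name): name is "side" or "top"; returns a dict with "img" (400x640x3 uint8, blue, green, red), "vfov" (degrees; the focal length in pixels is half the picture's height over the tangent of half this angle, whatever the lens; pixels are square), "cx", "cy" (the principal point, pixels), "D" ([k1, k2, p1, p2, k3] as OpenCV has them; the pictures are not rectified), "xyz" and "attitude" of the camera in the world. Camera axes: x right, y down, z forward; pixel columns grow to the right and rows downward; lengths in m; the calibration is good to about 2 mm. A picture is of the moment at which its call begins. There is no depth.
- bot.job_done(): hands the job in; it is judged then, once.
The state is a dict: "time": time; "q": joint angles; "qd": joint speeds; "joint_efforts": joint torques, N m; "ee_pos": TCP position; "tcp_rot": TCP orientation; "wrist_force": force on the tool from outside, world axes, zero at the start; "torque": the same for the moment, N m; "opening": finger opening in m; "grasp_force": force on a finger pad.
Only numpy, scipy, OpenCV 4.12 (cv2) and the standard library are available. Lean on these libraries where they do the work, as an engineer would, in place of code of your own. Each camera call takes 0.05 s, during which the arm holds its last target. There are 200 camera calls.

## Working session

There is one attempt and no reset: what is moved stays moved. The work goes in short steps, Python scripts to look and compute and a tool call to move; the robot and the scene stay as the last step left them, time stands still between calls to the robot, and variables do not carry over. Pictures are saved under pics/ and viewed, at most 10 in all, crops included, and the job is handed in when it is done.

Besides the shell and the picture viewer there is one more tool, called after "Request:" by a JSON object that holds its "api" and its "payload". play_rows: Moves the arm, as the interface text tells. Its arguments: {"type":"object","properties":{"steps":{"type":"array","items":{"type":"array","items":{"type":"array","items":{"type":"number"}}}},"gripper":{"type":"number"},"squeeze":{"type":"number"}},"required":["steps"]}

```bash
mkdir -p pics
cat > h.py <<'E'
import numpy as np, cv2
from scipy.spatial.transform import Rotation as R
from workcell import bot
def cam(n):
    c=bot.camera(n); f=200/np.tan(np.radians(c["vfov"]/2))
    c["K"]=np.array([[f,0,c["cx"]],[0,f,c["cy"]],[0,0,1.]]); c["Dn"]=np.array(c["D"],float)
    c["Rm"]=R.from_euler("xyz",c["attitude"],degrees=True).as_matrix(); return c
def ray(c,uv):
    p=cv2.undistortPoints(np.array(uv,float).reshape(-1,1,2),c["K"],c["Dn"]).reshape(-1,2)
    return np.c_[p,np.ones(len(p))]@c["Rm"].T
def onz(c,uv,z):
    d=ray(c,uv); o=np.array(c["xyz"]); return o+d*((z-o[2])/d[:,2])[:,None]
def proj(c,P):
    rv,_=cv2.Rodrigues(c["Rm"].T); t=-c["Rm"].T@np.array(c["xyz"])
    return cv2.projectPoints(np.array(P,float).reshape(-1,1,3),rv,t,c["K"],c["Dn"])[0].reshape(-1,2)
E
python3 - <<'E'
from h import *
for n in ("top","side"):
    c=cam(n); cv2.imwrite(f"pics/{n}0.png",c["img"]); print(n,c["xyz"],c["attitude"],c["vfov"],c["D"],c["img"].shape)
print(bot.get_obs())
E
```

```text
top [-0.24689243  0.41433047  1.66777897] [-152.398277     -0.53865855 -106.37065066] 42.08933260615161 [-0.06604972  0.          0.          0.          0.        ] (400, 640, 3)
side [0.05981682 1.30358008 0.73191739] [-117.8430096    -1.31524621 -155.63249735] 51.313150297078266 [0.00891436 0.         0.         0.         0.        ] (400, 640, 3)
{'time': 0.1, 'q': array([-7.36230138e+01,  5.00763928e+00,  1.00407404e+01,  9.50991894e+01,
        1.45094618e-03,  8.99994626e+01]), 'qd': array([ 0.0103542 , -0.06502598,  0.16757306,  0.0080673 , -0.0204777 ,
       -0.01610749]), 'joint_efforts': array([ 6.23115784e-05, -5.21560907e+01,  4.65654552e+01,  1.60969910e-02,
       -2.45905125e-05,  6.71280674e-06]), 'ee_pos': array([ 0.15502844, -0.52749805,  0.23067257]), 'tcp_rot': array([-1.79933912e+02, -1.45156507e-03,  1.63775219e+01]), 'wrist_force': array([ 0.7177371 ,  0.41132101, -0.20424287]), 'torque': array([-0.03116939, -0.02358544, -0.02019358]), 'grasp_force': 0.0, 'opening': 0.08531257629339514}
```

View pics/top0.png

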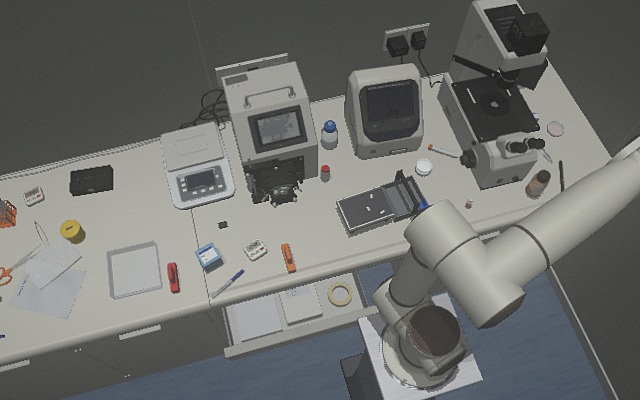

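View pics/side0.png

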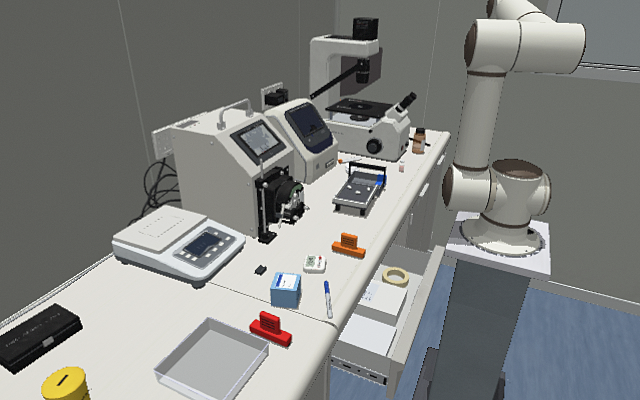

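Candidates for the scraper: the orange block at top (289,257) / side (349,245), a red block at top (173,277) / side (270,328), and an orange rack-like thing at top (5,213). I choose the orange block on its black blade at (289,257). I'll check it in one close crop, along with the board and tray.

Run:
```python
from h import *
t=cam("top");s=cam("side")
a=cv2.resize(t["img"][160:280,260:460],None,fx=4,fy=4,interpolation=cv2.INTER_CUBIC)
b=cv2.resize(s["img"][150:270,300:400],None,fx=4,fy=4,interpolation=cv2.INTER_CUBIC)
cv2.imwrite("pics/crop1.png",cv2.resize(a,(800,480)));
cv2.imwrite("pics/crop2.png",b)
for n,c in(("t",t),("s",s)):
    h=cv2.cvtColor(c["img"],cv2.COLOR_BGR2HSV)
    for nm,lo,hi in(("orange",(8,150,100),(18,255,255)),("blue",(105,150,80),(125,255,255)),("red",(0,150,80),(6,255,255))):
        m=cv2.inRange(h,lo,hi); k,l,st,ce=cv2.connectedComponentsWithStats(m)
        for i in range(1,k):
            if st[i,4]>15: 
                pts=np.argwhere(l==i)[:,::-1].astype(np.float32); r=cv2.minAreaRect(pts)
                print(n,nm,st[i],ce[i].round(1),onz(c,[ce[i]],0.04)[0].round(3),np.round(cv2.boxPoints(r),1).tolist())
```

```text
t orange [ 11 207   5   8  20] [ 13.4 210.8] [0.841 1.223 0.04 ] [[11.0, 207.0], [15.0, 207.0], [15.0, 214.0], [11.0, 214.0]]
t orange [ 12 216   3   8  18] [ 13.  219.5] [0.806 1.225 0.04 ] [[12.0, 216.0], [14.0, 216.0], [14.0, 223.0], [12.0, 223.0]]
t orange [  0 224  13   4  33] [  5.5 225.3] [0.79  1.252 0.04 ] [[-0.4000000059604645, 224.89999389648438], [11.5, 222.5], [12.0, 225.1999969482422], [0.10000000149011612, 227.60000610351562]]
t orange [  0 275  11  10  25] [  6.3 279.4] [0.582 1.252 0.04 ] [[-0.0, 284.0], [4.800000190734863, 273.1000061035156], [11.300000190734863, 276.0], [6.5, 286.8999938964844]]
t blue [419 202   5   6  16] [421.  205.1] [ 0.461 -0.18   0.04 ] [[419.0, 202.0], [423.0, 202.0], [423.0, 207.0], [419.0, 207.0]]
s orange [332 233  33  25 430] [348.2 245.7] [0.402 0.338 0.04 ] [[330.8999938964844, 248.8000030517578], [336.29998779296875, 229.89999389648438], [368.0, 239.0], [362.6000061035156, 257.8999938964844]]
s blue [375 174   9  11  61] [379.2 179.1] [ 0.463 -0.15   0.04 ] [[374.79998779296875, 183.89999389648438], [377.3999938964844, 173.60000610351562], [383.5, 175.10000610351562], [380.8999938964844, 185.5]]
s blue [276 275   6  11  27] [278.7 279.9] [0.507 0.565 0.04 ] [[276.0, 285.0], [279.20001220703125, 274.3999938964844], [281.29998779296875, 275.1000061035156], [278.1000061035156, 285.6000061035156]]
s blue [324 281   5  12  41] [326.  286.6] [0.386 0.536 0.04 ] [[323.6000061035156, 281.20001220703125], [327.0, 280.79998779296875], [328.3999938964844, 292.0], [325.0, 292.3999938964844]]
s red [250 311  41  36 698] [270.3 329.2] [0.438 0.722 0.04 ] [[247.8000030517578, 330.20001220703125], [257.3999938964844, 308.0], [296.8999938964844, 325.20001220703125], [287.20001220703125, 347.29998779296875]]
```

View pics/crop1.png

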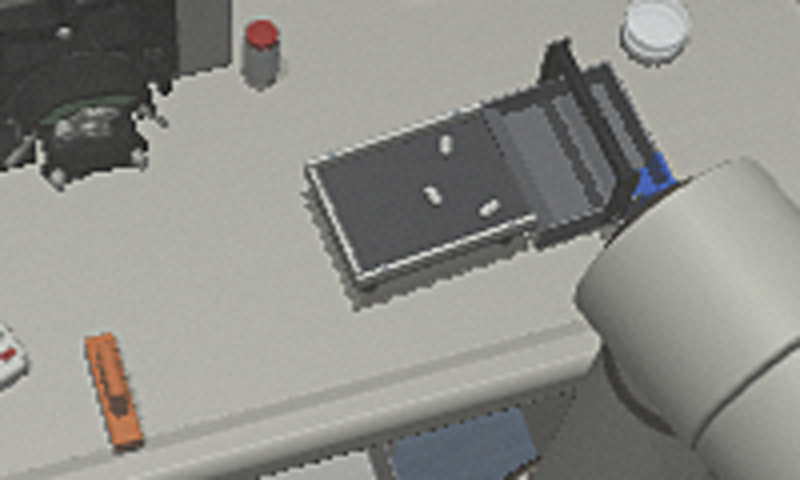

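View pics/crop2.png

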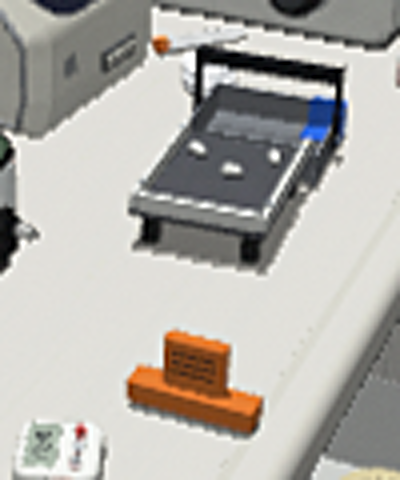

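The crops show the orange block (top ≈ (289,258)) upright with its black blade under it. The board's rail corners are at top px (338,201), (350.5,229), (394,214) and (382,186). The three bars are near (371.5,196), (368,208.5) and (382,212), and the blue corner is at about (423,204).

Run:
```python
from h import *
t=cam("top");s=cam("side")
P=onz(t,[[338,201],[350.5,229.3],[394,214],[382.5,186]],0.056);print("rail",P.round(4).tolist())
Q=onz(s,[[300+131/4,150+205/4],[300+265/4,150+213/4]],0.056);print("rail side",Q.round(4).tolist())
print("bars",onz(t,[[371.5,196],[368,208.5],[382,212]],0.045).round(3).tolist())
# white rails mask in top
h=cv2.cvtColor(t["img"],cv2.COLOR_BGR2HSV)
m=cv2.inRange(h,(5,120,60),(20,255,255));m[:, :260]=0;m[:,310:]=0;m[:230]=0;m[275:]=0
pts=np.argwhere(m>0)[:,::-1].astype(np.float32);r=cv2.minAreaRect(pts);print("scr top",len(pts),r,onz(t,[r[0]],0.025)[0].round(4),onz(t,cv2.boxPoints(r),0.025).round(4).tolist())
h=cv2.cvtColor(s["img"],cv2.COLOR_BGR2HSV);m=cv2.inRange(h,(5,120,60),(20,255,255));m[:225]=0;m[265:]=0;m[:,:325]=0;m[:,372:]=0
pts=np.argwhere(m>0)[:,::-1];
# rib top edge in side: corners in crop2
print("rib side top", onz(s,[[300+165/4,150+331/4],[300+230/4,150+343/4]],0.068).round(4).tolist())
print("body side bottom front", onz(s,[[300+128/4,150+400/4],[300+257/4,150+432/4]],0.005).round(4).tolist())
# tray handle bar top
print("handle side",onz(s,[[300+197/4,150+47/4],[300+344/4,150+68/4]],0.097).round(4).tolist())
print("handle top",onz(t,[[260+560/4,160+40/4],[260+635/4,160+178/4]],0.097).round(4).tolist())
print("blue top",onz(t,[[421,204]],0.036).round(4))
print("red cap/bottle",onz(t,[[325.5,169]],0.067),"timer",onz(t,[[255,249]],0.019),"vial",onz(t,[[468,203]],.05))
```

```text
rail [[0.5502, 0.1011, 0.056], [0.434, 0.0925, 0.056], [0.4475, -0.0707, 0.056], [0.564, -0.0696, 0.056]]
rail side [[0.5417, 0.1317, 0.056], [0.4331, 0.0931, 0.056]]
bars [[0.542, -0.022, 0.045], [0.498, 0.007, 0.045], [0.471, -0.036, 0.045]]
scr top 161 ((287.76416015625, 256.9245300292969), (27.472108840942383, 7.005388259887695), 74.05460357666016) [0.4081 0.3221 0.025 ] [[0.4583, 0.3341, 0.025], [0.4589, 0.3101, 0.025], [0.3589, 0.3103, 0.025], [0.3586, 0.3337, 0.025]]
rib side top [[0.4319, 0.3234, 0.068], [0.3828, 0.3172, 0.068]]
body side bottom front [[0.4554, 0.3332, 0.005], [0.3532, 0.3287, 0.005]]
handle side [[0.5854, -0.1309, 0.097], [0.4399, -0.1478, 0.097]]
handle top [[0.5877, -0.139, 0.097], [0.4404, -0.1526, 0.097]]
blue top [[ 0.4667 -0.1831  0.036 ]]
red cap/bottle [[0.68177887 0.10781563 0.067     ]] timer [[0.46966599 0.42212306 0.019     ]] vial [[ 0.41776896 -0.34084124  0.05      ]]
```

Request:
{"api": "play_rows", "payload": {"steps": [[[0,0,0,0.117],[0,0,0,0.117],[0.0106,-0.0298,0,0],[0.0106,-0.0298,0,0],[0.0106,-0.0298,0,0]]], "gripper": 0.0854}}

```text
time: 0.72
ee_pos: [0.1822, -0.4357, 0.2307]
tcp_rot: [-179.9, 0.0, 2.9]
wrist_force: [0.9, 0.4, -0.5]
opening: 0.0854
grasp_force: 0.0
```

Request:
{"api": "play_rows", "payload": {"steps": [[[0.0106,-0.0298,0,0],[0.0106,-0.0298,0,0],[0.0106,-0.0298,0,0],[0.0106,-0.0298,0,0],[0.0106,-0.0298,0,0]]]}}

```text
time: 1.13
ee_pos: [0.2274, -0.2838, 0.2313]
tcp_rot: [180.0, -0.0, 2.9]
wrist_force: [0.0, -0.7, 0.6]
opening: 0.0853
grasp_force: 0.0
```

Request:
{"api": "play_rows", "payload": {"steps": [[[0.0106,-0.0298,0,0],[0.0106,-0.0298,0,0],[0.0106,-0.0298,0,0],[0.0106,-0.0298,0,0],[0.0106,-0.0298,0,0]]]}}

```text
time: 1.55
ee_pos: [0.2725, -0.1323, 0.2314]
tcp_rot: [180.0, -0.0, 2.9]
wrist_force: [0.4, 0.2, -0.2]
opening: 0.0853
grasp_force: 0.0
```

Request:
{"api": "play_rows", "payload": {"steps": [[[0.0106,-0.0298,0,0],[0.0106,-0.0298,0,0],[0.0106,-0.0298,0,0],[0.0106,-0.0298,0,0],[0.0106,-0.0298,0,0]]]}}

```text
time: 1.97
ee_pos: [0.3179, 0.0185, 0.2315]
tcp_rot: [-180.0, -0.1, 3.3]
wrist_force: [0.2, -0.6, -0.7]
opening: 0.0854
grasp_force: 0.0
```

Request:
{"api": "play_rows", "payload": {"steps": [[[0.0106,-0.0298,0,0],[0.0106,-0.0298,0,0],[0.0106,-0.0298,0,0],[0.0106,-0.0298,0,0],[0.0106,-0.0298,0,0]]]}}

```text
time: 2.38
ee_pos: [0.3678, 0.0757, 0.2358]
tcp_rot: [-175.8, 0.0, 8.5]
wrist_force: [-0.3, -1.2, 0.0]
opening: 0.0857
grasp_force: 0.0
```

Request:
{"api": "play_rows", "payload": {"steps": [[[0.0106,-0.0298,0,0],[0.0106,-0.0298,0,0],[0.0106,-0.0298,0.015,0],[0.0106,-0.0298,0.015,0],[0.0106,-0.0298,0.015,0]]]}}

```text
time: 2.8
ee_pos: [0.4097, 0.147, 0.2056]
tcp_rot: [-171.9, 0.0, 14.5]
wrist_force: [-0.4, -0.9, 0.4]
opening: 0.0855
grasp_force: 0.0
```

Run:
```python
from h import *
o=bot.get_obs();print(o)
```

```text
{'time': 2.8, 'q': array([ 14.45365345, -11.35623589,  -8.68996606,  92.71719582,
         8.07528439, 179.94452067]), 'qd': array([ 1.52034320e+01,  1.70722831e+01, -1.49353496e+00, -1.82305108e+01,
        9.24444234e+00, -1.69399346e-02]), 'joint_efforts': array([-1.90358900e+00, -3.71022427e+01,  4.70406711e+01,  9.46794748e-01,
        2.14154092e-01, -9.16633553e-06]), 'ee_pos': array([0.40974705, 0.14695792, 0.20559602]), 'tcp_rot': array([-1.71924671e+02,  4.31325494e-02,  1.45085827e+01]), 'wrist_force': array([-0.43351173, -0.88784597,  0.40908188]), 'torque': array([-0.08332863, -0.01627815, -0.01290519]), 'grasp_force': 0.0, 'opening': 0.08552895165562974}
```

The last joint hit its +180° limit, which left a tilt of 8° in the tool (q5). I'll turn back to the other limit and use that limit to cancel the tilt.

Request:
{"api": "play_rows", "payload": {"steps": [[[0,0,0,-0.125],[0,0,0,-0.125],[0,0,0,-0.125],[0,0,0,-0.125],[0,0,0,-0.125]]]}}

```text
time: 3.22
ee_pos: [0.4093, 0.1463, 0.2059]
tcp_rot: [-173.5, -4.7, 50.4]
wrist_force: [0.3, 0.3, 0.8]
opening: 0.0854
grasp_force: 0.0
```

Request:
{"api": "play_rows", "payload": {"steps": [[[0,0,0,-0.125],[0,0,0,-0.125],[0,0,0,-0.125],[0,0,0,-0.125],[0,0,0,-0.125]]]}}

```text
time: 3.63
ee_pos: [0.4093, 0.1462, 0.206]
tcp_rot: [-177.4, -7.6, 86.3]
wrist_force: [0.2, -0.3, 0.4]
opening: 0.0852
grasp_force: 0.0
```

Request:
{"api": "play_rows", "payload": {"steps": [[[0,0,0,-0.125],[0,0,0,-0.125],[0,0,0,-0.125],[0,0,0,-0.125],[0,0,0,-0.125]]]}}

```text
time: 4.05
ee_pos: [0.4093, 0.1462, 0.206]
tcp_rot: [177.6, -7.7, 122.4]
wrist_force: [0.0, -0.9, 0.1]
opening: 0.0853
grasp_force: 0.0
```

Request:
{"api": "play_rows", "payload": {"steps": [[[0,0,0,-0.125],[0,0,0,-0.125],[0,0,0,-0.125],[0,0,0,-0.125],[0,0,0,-0.125]]]}}

```text
time: 4.47
ee_pos: [0.4093, 0.1462, 0.2059]
tcp_rot: [173.6, -4.8, 158.3]
wrist_force: [0.2, 0.5, -0.4]
opening: 0.0852
grasp_force: 0.0
```

Request:
{"api": "play_rows", "payload": {"steps": [[[0,0,0,-0.125],[0,0,0,-0.125],[0,0,0,-0.125],[0,0,0,-0.125],[0,0,0,-0.125]]]}}

```text
time: 4.88
ee_pos: [0.4093, 0.1462, 0.206]
tcp_rot: [172.0, -0.2, -166.1]
wrist_force: [0.7, 0.2, 0.4]
opening: 0.0856
grasp_force: 0.0
```

Request:
{"api": "play_rows", "payload": {"steps": [[[0,0,0,-0.125],[0,0,0,-0.125],[0,0,0,-0.125],[0,0,0,-0.125],[0,0,0,-0.125]]]}}

```text
time: 5.3
ee_pos: [0.4093, 0.1462, 0.206]
tcp_rot: [173.4, 4.6, -130.6]
wrist_force: [0.1, 0.3, -0.5]
opening: 0.0853
grasp_force: 0.0
```

Request:
{"api": "play_rows", "payload": {"steps": [[[0,0,0,-0.125],[0,0,0,-0.125],[0,0,0,-0.125],[0,0,0,-0.125],[0,0,0,-0.125]]]}}

```text
time: 5.72
ee_pos: [0.4093, 0.1462, 0.206]
tcp_rot: [177.3, 7.6, -94.7]
wrist_force: [0.3, 0.5, -0.5]
opening: 0.0855
grasp_force: 0.0
```

Request:
{"api": "play_rows", "payload": {"steps": [[[0,0,0,-0.125],[0,0,0,-0.125],[0,0,0,-0.125],[0,0,0,-0.125],[0,0,0,-0.125]]]}}

```text
time: 6.13
ee_pos: [0.4092, 0.1462, 0.206]
tcp_rot: [-177.7, 7.7, -58.6]
wrist_force: [0.1, 0.7, -0.8]
opening: 0.0853
grasp_force: 0.0
```

Request:
{"api": "play_rows", "payload": {"steps": [[[0,0,0,-0.125],[0,0,0,-0.125],[0,0,0,-0.125],[0,0,0,-0.125],[0,0,0,-0.125]]]}}

```text
time: 6.55
ee_pos: [0.4093, 0.1462, 0.206]
tcp_rot: [-173.6, 4.9, -22.6]
wrist_force: [0.4, -0.1, -0.3]
opening: 0.0853
grasp_force: 0.0
```

Request:
{"api": "play_rows", "payload": {"steps": [[[0,0,0,-0.125],[0,0,0,-0.125],[0,0,0,-0.125],[0,0,0,-0.125],[0,0,0,-0.125]]]}}

```text
time: 6.97
ee_pos: [0.4093, 0.1462, 0.206]
tcp_rot: [-172.0, 0.3, 12.9]
wrist_force: [-1.6, 0.5, -0.8]
opening: 0.0856
grasp_force: 0.0
```

Request:
{"api": "play_rows", "payload": {"steps": [[[0,0,0,-0.04],[0,0.034,0,-0.07],[0,0.034,0,-0.07],[0,0,0,0],[0,0,0,0]]]}}

```text
time: 7.38
ee_pos: [0.4053, 0.154, 0.1974]
tcp_rot: [-175.2, -0.9, 17.6]
wrist_force: [0.1, 0.3, 0.4]
opening: 0.0854
grasp_force: 0.0
```

```bash
python3 -c "
from h import *
o=bot.get_obs();print(o['q'].round(2),o['ee_pos'],o['tcp_rot'])"
```

```text
[  17.63  -12.52  -10.37   91.24    4.84 -179.94] [0.40525046 0.15402866 0.19742692] [-175.16262987   -0.90837908   17.5777422 ]
```

Request:
{"api": "play_rows", "payload": {"steps": [[[0,0.034,0,-0.07],[0,0.034,0,-0.07],[0,0.034,0,-0.07],[0,0,0,0],[0,0,0,0]]]}}

```text
time: 7.8
ee_pos: [0.4, 0.1616, 0.1918]
tcp_rot: [-180.0, -1.5, 21.9]
wrist_force: [-0.3, -0.6, 1.7]
opening: 0.0856
grasp_force: 0.0
```

```bash
python3 -c "
from h import *
o=bot.get_obs();print(o['q'].round(2),o['ee_pos'],o['tcp_rot'])"
```

```text
[ 2.1980e+01 -1.3370e+01 -1.1580e+01  9.0310e+01  2.0000e-02 -1.7994e+02] [0.39997126 0.16157218 0.19183541] [-179.97810122   -1.48197416   21.92780112]
```

Request:
{"api": "play_rows", "payload": {"steps": [[[0,0,0,0.124],[0,0,0,0.124],[0,0,0,0.124],[0,0,0,0.124],[0,0,0,0.124]]]}}

```text
time: 8.22
ee_pos: [0.4003, 0.1611, 0.1918]
tcp_rot: [-179.1, -1.2, -14.0]
wrist_force: [0.2, 0.1, 0.7]
opening: 0.0856
grasp_force: 0.0
```

Request:
{"api": "play_rows", "payload": {"steps": [[[0,0,0,0.124],[0,0,0,0.124],[0,0,0,0.124],[0,0,0,0.124],[0,0,0,0.124]]]}}

```text
time: 8.63
ee_pos: [0.4003, 0.161, 0.1918]
tcp_rot: [-178.6, -0.4, -49.6]
wrist_force: [1.2, -0.1, 0.2]
opening: 0.0855
grasp_force: 0.0
```

Request:
{"api": "play_rows", "payload": {"steps": [[[0,0,0,0.124],[0,0,0,0.124],[0,0,0,0.124],[0,0,0,0.124],[0,0,0,0.124]]]}}

```text
time: 9.05
ee_pos: [0.4003, 0.161, 0.1918]
tcp_rot: [-178.6, 0.5, -85.1]
wrist_force: [0.8, -0.1, 0.4]
opening: 0.0852
grasp_force: 0.0
```

Request:
{"api": "play_rows", "payload": {"steps": [[[0,0,0,0.124],[0,0,0,0.124],[0,0,0,0.124],[0,0,0,0.124],[0,0,0,0.124]]]}}

```text
time: 9.47
ee_pos: [0.4003, 0.161, 0.1918]
tcp_rot: [-179.1, 1.2, -120.6]
wrist_force: [-0.1, 0.5, -0.4]
opening: 0.0855
grasp_force: 0.0
```

Request:
{"api": "play_rows", "payload": {"steps": [[[0,0,0,0.124],[0,0,0,0.124],[0,0,0,0.124],[0,0,0,0.124],[0,0,0,0.124]]]}}

```text
time: 9.88
ee_pos: [0.4003, 0.161, 0.1919]
tcp_rot: [-180.0, 1.5, -156.1]
wrist_force: [0.3, -0.2, -0.8]
opening: 0.0855
grasp_force: 0.0
```

Request:
{"api": "play_rows", "payload": {"steps": [[[0,0,0,0.124],[0,0,0,0.124],[0,0,0,0.124],[0,0,0,0],[0,0,0,0]]]}}

```text
time: 10.3
ee_pos: [0.4002, 0.1611, 0.1918]
tcp_rot: [179.5, 1.4, -176.8]
wrist_force: [0.3, 0.6, -0.1]
opening: 0.0854
grasp_force: 0.0
```

Run:
```python
from h import *
o=bot.get_obs();print(o['q'].round(2),o['ee_pos'],o['tcp_rot'])
t=cam("top");s=cam("side")
a=cv2.resize(t["img"][175:280,270:450],None,fx=4.4,fy=4.4,interpolation=cv2.INTER_CUBIC);cv2.imwrite("pics/crop3.png",a)
cv2.imwrite("pics/raw_t.png",t["img"])
h=cv2.cvtColor(s["img"],cv2.COLOR_BGR2HSV);m=cv2.inRange(h,(5,110,40),(20,255,255));m[:225]=0;m[265:]=0;m[:,:325]=0;m[:,372:]=0
p=cv2.convexHull(np.argwhere(m>0)[:,::-1].astype(np.int32)).reshape(-1,2);print("hull",p.tolist())
h=cv2.cvtColor(t["img"],cv2.COLOR_BGR2HSV);m=cv2.inRange(h,(5,110,40),(20,255,255));m[:,:270]=0;m[:,310:]=0;m[:235]=0;m[280:]=0
p=cv2.convexHull(np.argwhere(m>0)[:,::-1].astype(np.int32)).reshape(-1,2);print("hull",p.tolist())
print(onz(t,[[0,0]],.8))
```

```text
[ 2.193e+01 -1.337e+01 -1.159e+01  9.030e+01 -1.000e-02  1.876e+01] [0.40023525 0.16109095 0.19176419] [ 179.53009213    1.40782186 -176.8390926 ]
hull [[364, 253], [363, 256], [362, 257], [358, 257], [347, 254], [333, 250], [332, 249], [332, 244], [341, 234], [342, 233], [346, 233], [354, 235], [356, 236], [364, 249]]
hull [[294, 269], [292, 270], [288, 270], [287, 267], [283, 253], [281, 245], [283, 244], [287, 243], [288, 245], [294, 266]]
[[0.94897026 0.87909215 0.8       ]]
```

View pics/crop3.png

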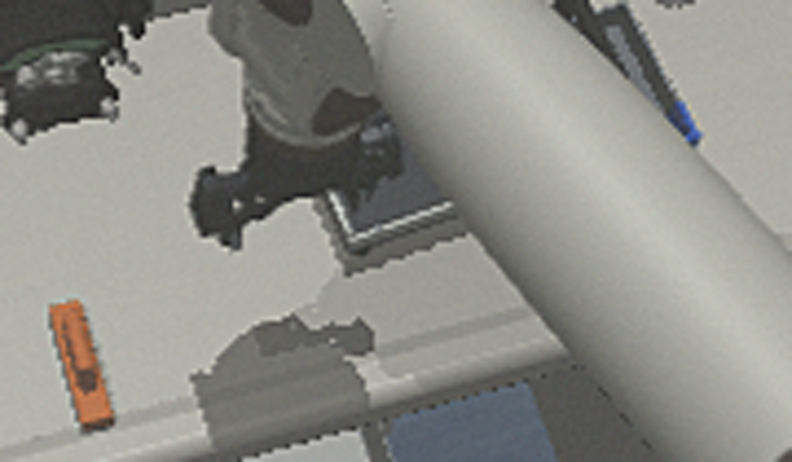

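Crop 3 shows the arm over the board. The orange block's body top has its right edge from top px (288.2,243.2) to (295.7,270.5) and its left corners at (281.4,244.5) and (289.3,272.7).

Run:
```python
from h import *
t=cam("top");s=cam("side")
A=onz(t,[[288.2,243.2],[295.5,270],[281.4,244.5],[288.5,270.5]],.025);print(A.round(4).tolist())
print("yawR",np.degrees(np.arctan2(*(A[0]-A[1])[[1,0]])),"yawL",np.degrees(np.arctan2(*(A[2]-A[3])[[1,0]])),A.mean(0))
B=onz(s,[[332,244],[364.5,250]],.025);print(B.round(4),"top +y.. edge")
B=onz(s,[[332,249.5],[362,257.5]],.006);print(B.round(4),np.degrees(np.arctan2(*(B[0]-B[1])[[1,0]])))
B=onz(s,[[341.5,233],[356.5,236]],.068);print("rib",B.round(4))
```

```text
[[0.4565, 0.3078, 0.025], [0.3555, 0.3091, 0.025], [0.4582, 0.3314, 0.025], [0.3603, 0.3321, 0.025]]
yawR -0.7669934741326349 yawL -0.40257979914671926 [0.40762584 0.32009909 0.025     ]
[[0.4571 0.3309 0.025 ]
 [0.358  0.3172 0.025 ]] top +y.. edge
[[0.4559 0.3321 0.006 ]
 [0.3597 0.3306 0.006 ]] 0.8885331126951175
rib [[0.4307 0.3243 0.068 ]
 [0.385  0.3198 0.068 ]]
```

Request:
{"api": "play_rows", "payload": {"steps": [[[0,0,0,0.055],[-0.001,0.027,0,0],[-0.001,0.027,0,0],[-0.001,0.027,0,0],[-0.001,0.027,0,0]]]}}

```text
time: 10.92
ee_pos: [0.4042, 0.2706, 0.1928]
tcp_rot: [179.5, 1.4, 179.9]
wrist_force: [-0.3, 0.0, 0.2]
opening: 0.0857
grasp_force: 0.0
```

Request:
{"api": "play_rows", "payload": {"steps": [[[-0.001,0.027,0,0],[-0.001,0.024,0,0],[0,0,0.03,0],[0,0,0.03,0],[0,0,0.03,0]]]}}

```text
time: 11.33
ee_pos: [0.4085, 0.3219, 0.1022]
tcp_rot: [179.5, 1.4, -180.0]
wrist_force: [-0.4, -0.4, -0.6]
opening: 0.0851
grasp_force: 0.0
```

```bash
cat > st.py <<'E'
from h import *
import sys
o=bot.get_obs();print(o['q'].round(2),o['ee_pos'].round(4),o['tcp_rot'].round(2))
M=R.from_euler("xyz",o['tcp_rot'],degrees=True).as_matrix();print("toolz",M[:,2].round(4))
if len(sys.argv)>3:
    yaw=float(sys.argv[4]) if len(sys.argv)>4 else o['tcp_rot'][2]
    tw=np.radians(o['tcp_rot'][2]-yaw); tw=(tw+np.pi)%(2*np.pi)-np.pi
    M2=M@R.from_euler("z",tw).as_matrix()
    print("turn",tw.round(4),"shift",(M2.T@(np.array(list(map(float,sys.argv[1:4])))-o['ee_pos'])).round(4))
E
python3 st.py .4075 .320 .031 180
```

```text
[ 38.49  -1.16 -10.51  79.2   -0.46  38.45] [0.4085 0.3219 0.1022] [ 179.46    1.42 -179.97]
toolz [ 0.0248  0.0095 -0.9996]
turn 0.0005 shift [ 0.0028 -0.0026  0.0712]
```

Request:
{"api": "play_rows", "payload": {"steps": [[[0.001,-0.001,0.025,0],[0.001,-0.001,0.025,0],[0.0008,-0.0006,0.021,0],[0,0,0,0],[0,0,0,0]]]}}

```text
time: 11.75
ee_pos: [0.4069, 0.3188, 0.0317]
tcp_rot: [179.6, 1.3, 179.9]
wrist_force: [0.2, 1.0, 1.2]
opening: 0.0853
grasp_force: 0.0
```

Request:
{"api": "play_rows", "payload": {"steps": [[[0,0,0,0],[0,0,0,0],[0,0,0,0],[0,0,0,0],[0,0,0,0]]], "gripper": 0.0, "squeeze": 60}}

```text
time: 12.17
ee_pos: [0.4077, 0.3195, 0.0329]
tcp_rot: [179.5, 1.4, 179.9]
wrist_force: [-0.6, -0.3, 0.2]
opening: 0.0258
grasp_force: 0.0
```

Request:
{"api": "play_rows", "payload": {"steps": [[[0,0,0,0],[0,0,0,0],[0,0,0,0],[0,0,0,0],[0,0,0,0]]]}}

```text
time: 12.58
ee_pos: [0.4075, 0.3193, 0.0324]
tcp_rot: [179.5, 1.4, 179.9]
wrist_force: [-1.0, 0.2, 3.4]
opening: 0.0135
grasp_force: 61.7
```

Request:
{"api": "play_rows", "payload": {"steps": [[[0,0,-0.02,0],[0,0,-0.03,0],[0,0,-0.03,0],[0,0,-0.02,0],[0,0,0,0]]]}}

```text
time: 13.0
ee_pos: [0.4063, 0.3193, 0.1365]
tcp_rot: [179.3, 1.7, 179.9]
wrist_force: [-0.1, 0.3, -0.8]
opening: 0.0134
grasp_force: 61.1
```

Run:
```python
from h import *
o=bot.get_obs();print(o['q'].round(2),o['ee_pos'],o['tcp_rot'],o['opening'])
t=cam("top");s=cam("side")
a=cv2.resize(t["img"][165:245,325:445],(780,520),interpolation=cv2.INTER_CUBIC)
b=cv2.resize(s["img"][150:220,320:400],(0,0),fx=6.5,fy=6.5,interpolation=cv2.INTER_CUBIC)
cv2.imwrite("pics/t4.png",a);cv2.imwrite("pics/s4.png",b)
```

```text
[38.42 -2.2  -7.74 82.71 -0.47 38.55] [0.40632926 0.31933726 0.13652627] [179.28322404   1.65784669 179.85637191] 0.013367373186177974
```

View pics/t4.png

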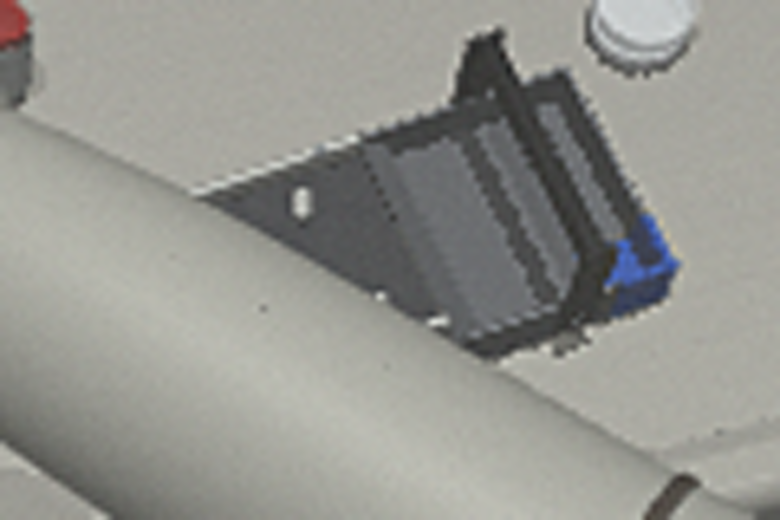

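View pics/s4.png

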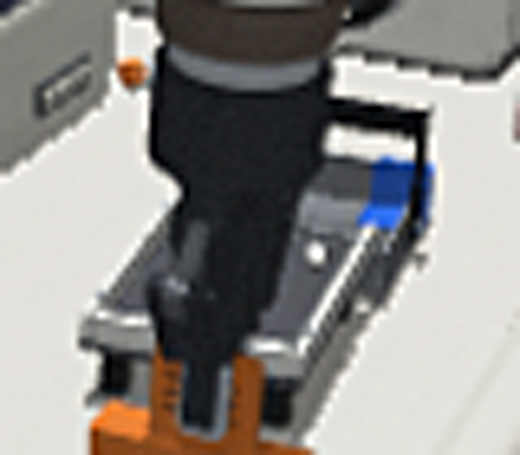

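t4 and s4 show the scraper held level by its rib (s4 ≈ (205,390)) and the tray clear of the arm. In t4 the tray's rear corners are at (565,70) and (678,262), and the far rail runs from (197,195) to (360,138). Next I refine the board from the rail lines in the saved first pictures.

Run:
```python
from h import *
from scipy.optimize import least_squares
from scipy.ndimage import map_coordinates
res={}
pts=[]
def rot(a): return np.array([[np.cos(a),-np.sin(a)],[np.sin(a),np.cos(a)]])
p0=np.array([.499,.0133,np.radians(5.5)])
lines={"near":(0,-.059,(-.07,.07)),"far":(0,.059,(-.07,.07)),"back":(1,.082,(-.045,.045))}
obs=[]
for n in("top","side"):
    c=cam(n); g=cv2.cvtColor(cv2.imread(f"pics/{n}0.png"),cv2.COLOR_BGR2GRAY).astype(float)
    for k,(ax,off,(lo,hi)) in lines.items():
        for u in np.linspace(lo,hi,12):
            w=np.linspace(-.014,.014,57); L=np.zeros((57,2)); L[:,ax]=off+w; L[:,1-ax]=u
            W=L@rot(p0[2]).T+p0[:2]; uv=proj(c,np.c_[W,np.full(57,.056)])
            v=map_coordinates(g,uv[:,::-1].T,order=1); i=v.argmax()
            q=v-(v.max()-25); q[q<0]=0; q[np.abs(w-w[i])>.005]=0
            obs.append((n,k,ax,off,u,(w*q).sum()/q.sum(),v.max()))
    for k in lines:
        print(n,k,[(round(1e3*o[5],1),int(o[6])) for o in obs if o[0]==n and o[1]==k])
```

```text
top near [(np.float64(3.0), 207), (np.float64(3.2), 144), (np.float64(3.0), 168), (np.float64(2.2), 185), (np.float64(2.7), 208), (np.float64(3.6), 190), (np.float64(4.3), 211), (np.float64(4.5), 183), (np.float64(3.6), 167), (np.float64(3.5), 198), (np.float64(4.2), 208), (np.float64(5.2), 200)]
top far [(np.float64(4.2), 171), (np.float64(10.5), 170), (np.float64(3.1), 188), (np.float64(3.5), 194), (np.float64(4.0), 198), (np.float64(4.6), 199), (np.float64(5.6), 193), (np.float64(6.2), 190), (np.float64(6.8), 176), (np.float64(5.3), 172), (np.float64(4.3), 184), (np.float64(4.4), 206)]
top back [(np.float64(5.2), 166), (np.float64(4.9), 165), (np.float64(4.0), 205), (np.float64(4.2), 187), (np.float64(4.4), 185), (np.float64(4.5), 193), (np.float64(4.8), 192), (np.float64(4.9), 193), (np.float64(4.2), 178), (np.float64(4.1), 166), (np.float64(3.2), 154), (np.float64(13.7), 180)]
side near [(np.float64(1.4), 220), (np.float64(0.9), 203), (np.float64(0.3), 223), (np.float64(0.8), 245), (np.float64(1.4), 222), (np.float64(2.0), 227), (np.float64(2.3), 225), (np.float64(2.0), 225), (np.float64(1.6), 224), (np.float64(1.8), 233), (np.float64(1.9), 232), (np.float64(2.6), 170)]
side far [(np.float64(2.5), 239), (np.float64(9.0), 223), (np.float64(3.4), 231), (np.float64(3.2), 242), (np.float64(5.2), 228), (np.float64(3.5), 230), (np.float64(3.8), 239), (np.float64(4.9), 230), (np.float64(3.4), 229), (np.float64(5.4), 235), (np.float64(10.8), 223), (np.float64(8.3), 226)]
side back [(np.float64(6.9), 236), (np.float64(9.3), 228), (np.float64(5.7), 209), (np.float64(8.2), 244), (np.float64(5.5), 182), (np.float64(6.8), 252), (np.float64(9.0), 176), (np.float64(5.6), 218), (np.float64(8.0), 223), (np.float64(4.7), 206), (np.float64(6.9), 242), (np.float64(7.0), 164)]
```

```bash
python3 st.py .4972 .0731 .12 185
```

```text
[38.42 -2.02 -8.2  82.53 -0.47 38.55] [0.4045 0.3179 0.1306] [179.57   1.3  179.87]
toolz [ 0.0227  0.0075 -0.9997]
turn -0.0896 shift [-0.0707 -0.252   0.0109]
```

Request:
{"api": "play_rows", "payload": {"steps": [[[0,0,0,-0.0896],[-0.0079,-0.028,0.001,0],[-0.0079,-0.028,0.001,0],[-0.0079,-0.028,0.001,0],[-0.0079,-0.028,0.001,0]]]}}

```text
time: 13.62
ee_pos: [0.4459, 0.2082, 0.1264]
tcp_rot: [179.7, 1.3, -175.0]
wrist_force: [1.0, -0.9, -0.1]
opening: 0.0134
grasp_force: 61.0
```

Request:
{"api": "play_rows", "payload": {"steps": [[[-0.0079,-0.028,0.001,0],[-0.0079,-0.028,0.001,0],[-0.0079,-0.028,0.001,0],[-0.0079,-0.028,0.001,0],[-0.0075,-0.028,0.001,0]]]}}

```text
time: 14.03
ee_pos: [0.4972, 0.072, 0.1215]
tcp_rot: [179.6, 1.3, -175.0]
wrist_force: [-0.2, 0.2, -1.6]
opening: 0.0134
grasp_force: 61.0
```

Request:
{"api": "play_rows", "payload": {"steps": [[[0,0,0,0],[0,0,0,0],[0,0,0,0],[0,0,0,0],[0,0,0,0]]]}}

```text
time: 14.45
ee_pos: [0.4972, 0.0744, 0.1229]
tcp_rot: [179.6, 1.4, -174.9]
wrist_force: [0.1, 0.3, 0.1]
opening: 0.0135
grasp_force: 61.1
```

```bash
python3 st.py .4972 .0731 .08 185;  python3 - <<'E'
from h import *
s=cam("side");t=cam("top")
a=cv2.resize(s["img"][130:225,310:410],(600,570),interpolation=cv2.INTER_CUBIC)
cv2.imwrite("pics/s5.png",a);cv2.imwrite("pics/raw_t5.png",t["img"])
# scraper orange body extents
h=cv2.cvtColor(s["img"],cv2.COLOR_BGR2HSV);m=cv2.inRange(h,(5,130,60),(20,255,255));m[:,:325]=0;m[:,400:]=0;m[:160]=0;m[230:]=0
p=cv2.convexHull(np.argwhere(m>0)[:,::-1].astype(np.int32)).reshape(-1,2);print("hull",p.tolist())
E
```

```text
[  8.33  -3.71 -10.69  81.61   0.31   3.25] [0.4972 0.0744 0.1229] [ 179.61    1.4  -174.92]
toolz [ 0.0237  0.0089 -0.9997]
turn 0.0014 shift [ 0.0012 -0.0016  0.0429]
hull [[366, 187], [365, 189], [364, 190], [361, 190], [344, 187], [340, 186], [337, 185], [337, 181], [338, 160], [341, 160], [359, 172], [366, 184]]
```

View pics/s5.png

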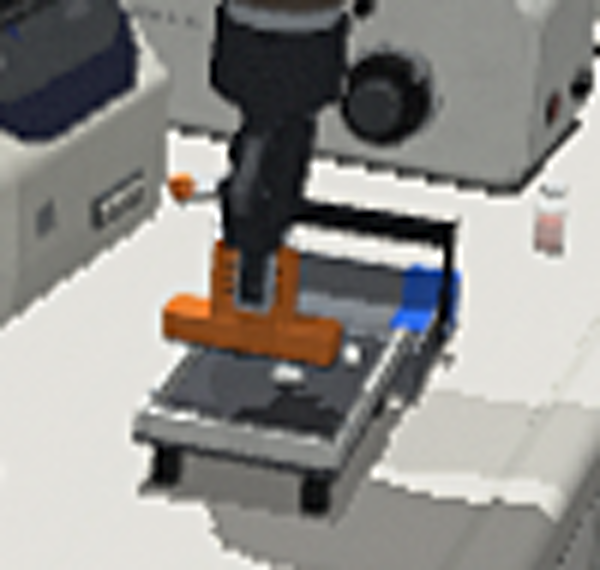

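s5 shows the scraper held level above the board, with its body's +y face from (162,306) to (340,345), between the rail lines. I check its x centring in that view's own frame.

Run:
```python
from h import *
s=cam("side")
z0=.1229-.0324
# top edge of +y face z=25mm above underside; bottom edge
for zz,uv in((.025,[[310+163/6,130+299/6],[310+340/6,130+326/6]]),(.005,[[310+165/6,130+335/6],[310+334/6,130+365/6]])):
    W=onz(s,uv,z0+zz); c=np.array([.499,.0133]);a=np.radians(5)
    print(((W[:,:2]-c)@np.array([[np.cos(a),-np.sin(a)],[np.sin(a),np.cos(a)]])).round(4).tolist(),W.round(4).tolist())
# predicted pixels for scraper corners
o=bot.get_obs(); a=np.radians(5.08)
cs=[(x,y,z) for z in(.005,.025) for x,y in((.051,.013),(-.051,.013),(-.051,-.013))]
P=[[o['ee_pos'][0]+np.cos(a)*x-np.sin(a)*y,o['ee_pos'][1]+np.sin(a)*x+np.cos(a)*y,z0+z] for x,y,z in cs]
print(proj(s,P).round(1).tolist(), ((proj(s,P)-[310,130])*6).round(0).tolist())
```

```text
[[0.0551, 0.0646], [-0.0497, 0.0609]] [[0.5482, 0.0824, 0.1155], [0.4442, 0.0696, 0.1155]]
[[0.0513, 0.0702], [-0.0502, 0.0711]] [[0.544, 0.0877, 0.0955], [0.4428, 0.0798, 0.0955]]
[[336.2, 186.1], [364.6, 191.0], [366.5, 187.9], [336.4, 180.9], [365.0, 185.7], [366.9, 182.7]] [[157.0, 337.0], [328.0, 366.0], [339.0, 347.0], [159.0, 305.0], [330.0, 334.0], [341.0, 316.0]]
```

Request:
{"api": "play_rows", "payload": {"steps": [[[0,-0.0008,0.016,0],[0.0003,-0.0008,0.016,0],[0,0,0.012,0],[0,0,0.005,0],[0,0,0,0]]]}}

```text
time: 15.02
ee_pos: [0.4981, 0.0725, 0.0736]
tcp_rot: [179.6, 1.4, -175.0]
wrist_force: [-0.3, 0.2, -1.2]
opening: 0.0132
grasp_force: 61.3
```

Request:
{"api": "play_rows", "payload": {"steps": [[[0,0,0,0],[0,0,0,0],[0,0,0,0],[0,0,0,0],[0,0,0,0]]]}}

```text
time: 15.43
ee_pos: [0.4988, 0.0724, 0.0744]
tcp_rot: [179.6, 1.4, -175.0]
wrist_force: [-0.7, 0.3, -0.9]
opening: 0.0133
grasp_force: 61.2
```

```bash
python3 st.py .51254 -.0912 .0735 185
```

```text
[  8.08  -2.93 -15.31  76.15   0.31   3.08] [0.4988 0.0724 0.0744] [ 179.61    1.45 -175.  ]
toolz [ 0.0246  0.0089 -0.9997]
turn -0.0 shift [ 0.0006 -0.1642 -0.0002]
```

Request:
{"api": "play_rows", "payload": {"steps": [[[0,-0.004,0.0004,0],[0,-0.008,0,0],[0,-0.008,0,0],[0,-0.008,0,0],[0,-0.008,0,0]]]}}

```text
time: 15.85
ee_pos: [0.5019, 0.0354, 0.0736]
tcp_rot: [179.6, 1.4, -175.0]
wrist_force: [-0.7, -0.8, -0.7]
opening: 0.0132
grasp_force: 61.2
```

Request:
{"api": "play_rows", "payload": {"steps": [[[0,-0.008,0,0],[0,-0.008,0,0],[0,-0.008,0,0],[0,-0.008,0,0],[0,-0.008,0,0]]]}}

```text
time: 16.27
ee_pos: [0.5054, -0.0042, 0.0733]
tcp_rot: [179.6, 1.4, -175.0]
wrist_force: [-0.2, 0.2, -1.8]
opening: 0.0133
grasp_force: 61.1
```

Request:
{"api": "play_rows", "payload": {"steps": [[[0,-0.008,0,0],[0,-0.008,0,0],[0,-0.008,0,0],[0,-0.008,0,0],[0,-0.008,0,0]]]}}

```text
time: 16.68
ee_pos: [0.5089, -0.044, 0.073]
tcp_rot: [179.6, 1.4, -175.0]
wrist_force: [-0.1, 0.4, -0.2]
opening: 0.0132
grasp_force: 61.0
```

```bash
python3 st.py .5107 -.0813 .0735 185; python3 -c "
from h import *
print(bot.get_obs()['wrist_force'])"
```

```text
[ -5.3   -1.84 -14.41  76.09   0.63 -10.29] [ 0.5089 -0.044   0.073 ] [ 179.62    1.43 -175.  ]
toolz [ 0.0243  0.0088 -0.9997]
turn -0.0 shift [ 0.0014 -0.0373 -0.0008]
[-0.0768442   0.44692808 -0.24847786]
```

Request:
{"api": "play_rows", "payload": {"steps": [[[0,-0.008,0,0],[0,-0.008,0,0],[0,-0.008,0,0],[0,-0.008,0,0],[0,-0.007,0,0]]]}}

```text
time: 17.1
ee_pos: [0.5123, -0.0829, 0.0727]
tcp_rot: [179.6, 1.4, -175.0]
wrist_force: [-0.1, -0.0, -1.5]
opening: 0.0135
grasp_force: 61.1
```

Request:
{"api": "play_rows", "payload": {"steps": [[[0,0,0,0],[0,0,0,0],[0,0,-0.01,0],[0,0,-0.02,0],[0,0,-0.02,0]]]}}

```text
time: 17.52
ee_pos: [0.5104, -0.082, 0.1235]
tcp_rot: [179.6, 1.4, -175.0]
wrist_force: [1.1, 0.1, -0.6]
opening: 0.0132
grasp_force: 61.0
```

Request:
{"api": "play_rows", "payload": {"steps": [[[0,0.02,-0.01,0],[0,0.03,0,0],[0,0.03,0,0],[0,0.03,0,0],[0,0.03,0,0]]]}}

```text
time: 17.93
ee_pos: [0.4982, 0.0585, 0.1348]
tcp_rot: [179.6, 1.5, -175.0]
wrist_force: [0.3, 0.3, -1.6]
opening: 0.0131
grasp_force: 61.1
```

Request:
{"api": "play_rows", "payload": {"steps": [[[0,0.03,0,0],[0,0.03,0,0],[0,0.03,0,0],[0,0.03,0,0],[0,0.03,0,0]]]}}

```text
time: 18.35
ee_pos: [0.4849, 0.2082, 0.1357]
tcp_rot: [179.6, 1.5, -175.0]
wrist_force: [1.0, -0.2, -1.3]
opening: 0.0134
grasp_force: 61.1
```

```bash
python3 st.py .43 .3 .035 185
python3 - <<'E'
from h import *
t=cam("top");s=cam("side")
a=cv2.resize(t["img"][165:245,325:445],(780,520),interpolation=cv2.INTER_CUBIC)
b=cv2.resize(s["img"][140:220,320:400],(0,0),fx=6.5,fy=6.5,interpolation=cv2.INTER_CUBIC)
cv2.imwrite("pics/t6.png",cv2.resize(np.hstack([a,b]),(800,320),interpolation=cv2.INTER_AREA))
cv2.imwrite("pics/raw_t6.png",t["img"]);cv2.imwrite("pics/raw_s6.png",s["img"])
E
```

```text
[ 2.328e+01 -4.900e-01 -6.150e+00  8.281e+01 -8.000e-02  1.824e+01] [0.4849 0.2082 0.1357] [ 179.6     1.47 -174.96]
toolz [ 0.025   0.0093 -0.9996]
turn 0.0007 shift [0.0492 0.0955 0.1001]
```

View pics/t6.png

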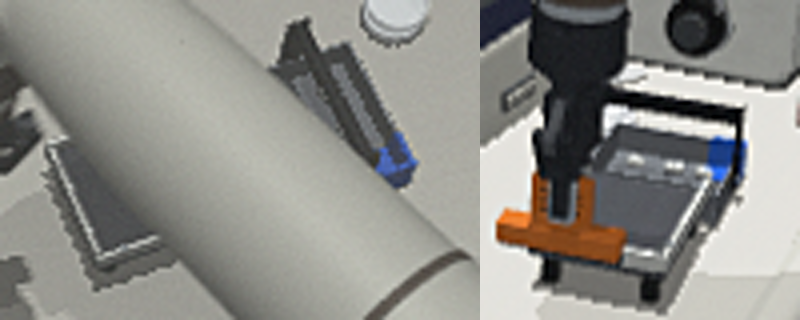

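t6 shows the board empty of bars, three white blobs inside the tray region (right panel ≈ (632,158), (672,165), (703,175)), and the scraper still held. Now I set the scraper down.

Request:
{"api": "play_rows", "payload": {"steps": [[[0.0123,0.0239,0,0],[0.0123,0.0239,0,0],[0.0123,0.0239,0,0],[0.0123,0.0239,0,0],[0,0,0.02,0]]]}}

```text
time: 18.87
ee_pos: [0.428, 0.3012, 0.1182]
tcp_rot: [179.4, 1.7, -174.8]
wrist_force: [0.7, 0.1, -0.5]
opening: 0.0132
grasp_force: 61.1
```

Request:
{"api": "play_rows", "payload": {"steps": [[[0,0,0.025,0],[0,0,0.025,0],[0,0,0.02,0],[0,0,0.008,0],[0,0,0,0]]]}}

```text
time: 19.28
ee_pos: [0.4296, 0.2973, 0.0348]
tcp_rot: [179.7, 1.3, -175.0]
wrist_force: [1.1, -0.5, -0.8]
opening: 0.0135
grasp_force: 61.0
```

Request:
{"api": "play_rows", "payload": {"steps": [[[0,0,0,0],[0,0,0,0],[0,0,0,0],[0,0,0,0],[0,0,0,0]]]}}

```text
time: 19.7
ee_pos: [0.4309, 0.2983, 0.037]
tcp_rot: [179.6, 1.5, -175.0]
wrist_force: [0.8, 0.1, -0.6]
opening: 0.0133
grasp_force: 61.0
```

```bash
python3 st.py .43 .30 .0325 185
python3 - <<'E'
from h import *
for n in("top","side"):
    c=cam(n); h=cv2.cvtColor(c["img"],cv2.COLOR_BGR2HSV); a=np.radians(5)
    # tray region mask
    tc=np.array([.516,-.141]);Rm=np.array([[np.cos(a),-np.sin(a)],[np.sin(a),np.cos(a)]])
    q=np.array([[.065,.055],[-.065,.055],[-.065,-.055],[.065,-.055]])@Rm.T+tc
    poly=proj(c,np.c_[q,np.full(4,.008)]).round().astype(int)
    bq=np.array([[.062,.085],[-.062,.085],[-.062,-.085],[.062,-.085]])@Rm.T+[.502,.0183]
    bpoly=proj(c,np.c_[bq,np.full(4,.04)]).round().astype(int)
    for nm,p in(("tray",poly),("board",bpoly)):
        M=np.zeros(h.shape[:2],np.uint8);cv2.fillPoly(M,[p],255)
        m=cv2.inRange(h,(0,0,165),(180,60,255))&M
        k,l,st,ce=cv2.connectedComponentsWithStats(m)
        for i in range(1,k):
            if st[i,4]>3:
                w=onz(c,[ce[i]],.011)[0,:2]; print(n,nm,st[i].tolist(),ce[i].round(1),((w-tc)@Rm).round(3))
E
```

```text
[ 34.9    0.74 -15.9   71.86  -0.38  29.9 ] [0.4309 0.2983 0.037 ] [ 179.58    1.49 -175.01]
toolz [ 0.0253  0.0095 -0.9996]
turn -0.0001 shift [0.0009 0.0017 0.0045]
top board [335, 200, 49, 31, 745] [355.5 215.4] [0.001 0.191]
top board [389, 214, 5, 2, 5] [391.  214.4] [-0.042  0.071]
side tray [366, 180, 5, 2, 8] [368.  180.6] [-0.003 -0.034]
side tray [374, 181, 4, 3, 6] [375.5 182.2] [-0.035 -0.031]
side tray [372, 185, 6, 8, 13] [374.3 188.3] [-0.043  0.026]
side board [366, 188, 10, 17, 28] [370.1 195.6] [-0.043  0.093]
side board [334, 197, 2, 2, 4] [334.5 197.5] [0.078 0.158]
side board [361, 202, 4, 2, 6] [362.2 202.7] [-0.029  0.159]
```

Request:
{"api": "play_rows", "payload": {"steps": [[[0,0,0.002,0],[0,0,0.0022,0],[0,0,0,0],[0,0,0,0],[0,0,0,0]]]}}

```text
time: 20.22
ee_pos: [0.4307, 0.2983, 0.0324]
tcp_rot: [179.6, 1.5, -175.0]
wrist_force: [-2.0, -1.1, 5.6]
opening: 0.0133
grasp_force: 62.0
```

Request:
{"api": "play_rows", "payload": {"steps": [[[0,0,0,0],[0,0,0,0],[0,0,0,0],[0,0,0,0],[0,0,0,0]]], "gripper": 0.05}}

```text
time: 20.63
ee_pos: [0.4305, 0.2981, 0.0318]
tcp_rot: [179.6, 1.4, -175.0]
wrist_force: [-0.7, 0.3, -0.4]
opening: 0.0501
grasp_force: 0.0
```

Request:
{"api": "play_rows", "payload": {"steps": [[[0,0,0,0],[0,0,-0.01,0],[0,0,-0.03,0],[0,0,-0.03,0],[0,0,-0.03,0]]]}}

```text
time: 21.05
ee_pos: [0.4278, 0.297, 0.1337]
tcp_rot: [179.6, 1.4, -175.0]
wrist_force: [0.4, 1.3, 0.2]
opening: 0.05
grasp_force: 0.0
```

Request:
{"api": "play_rows", "payload": {"steps": [[[0,0,-0.03,0],[0,0,-0.03,0],[0,0,-0.01,0],[0,0,0,0],[0,0,0,0]]]}}

```text
time: 21.47
ee_pos: [0.4266, 0.2967, 0.2019]
tcp_rot: [179.6, 1.5, -175.0]
wrist_force: [-0.4, -0.3, -0.1]
opening: 0.0501
grasp_force: 0.0
```

```bash
python3 st.py .516 -.141 .20 5;  python3 - <<'E'
from h import *
c=cam("side");h=cv2.cvtColor(c["img"],cv2.COLOR_BGR2HSV)
m=cv2.inRange(h,(5,130,60),(20,255,255));m[:,:320]=0;m[:,400:]=0;m[:180]=0
k,l,st,ce=cv2.connectedComponentsWithStats(m);print([ (st[i].tolist(),onz(c,[ce[i]],.03)[0].round(3)) for i in range(1,k) if st[i,4]>20])
cv2.imwrite("pics/s7.png",c["img"]);cv2.imwrite("pics/t7.png",cam("top")["img"])
t=cam("top")
# obstacles: fixed furniture front, microscope
for uv in ([450,80],[470,160],[480,185],[420,150],[355,155],[384,40]): print(uv,onz(t,[uv],0.0)[0].round(3),onz(t,[uv],0.2)[0].round(3))
E
```

```text
[35.03 -1.21  0.44 90.18 -0.38 30.03] [0.4266 0.2967 0.2019] [ 179.6     1.46 -175.  ]
toolz [ 0.0248  0.0092 -0.9996]
turn 3.1415 shift [5.090e-02 4.439e-01 1.000e-04]
[([328, 227, 33, 24, 456], array([0.43 , 0.301, 0.03 ]))]
[450, 80] [ 0.995 -0.531  0.   ] [ 0.846 -0.418  0.2  ]
[470, 160] [ 0.607 -0.448  0.   ] [ 0.505 -0.344  0.2  ]
[480, 185] [ 0.496 -0.439  0.   ] [ 0.407 -0.336  0.2  ]
[420, 150] [ 0.702 -0.279  0.   ] [ 0.589 -0.196  0.2  ]
[355, 155] [ 0.749 -0.031  0.   ] [0.63  0.022 0.2  ]
[384, 40] [ 1.284 -0.341  0.   ] [ 1.1  -0.25  0.2 ]
```

Request:
{"api": "play_rows", "payload": {"steps": [[[-0.0034,-0.0296,0,0],[-0.0034,-0.0296,0,0],[-0.0034,-0.0296,0,0],[-0.0034,-0.0296,0,0],[-0.0034,-0.0296,0,0]]]}}

```text
time: 22.03
ee_pos: [0.4558, 0.1493, 0.1998]
tcp_rot: [179.6, 1.3, -175.0]
wrist_force: [1.3, -0.8, -0.1]
opening: 0.0501
grasp_force: 0.0
```

Request:
{"api": "play_rows", "payload": {"steps": [[[-0.0034,-0.0296,0,0],[-0.0034,-0.0296,0,0],[-0.0034,-0.0296,0,0],[-0.0034,-0.0296,0,0],[-0.0034,-0.0296,0,0]]]}}

```text
time: 22.45
ee_pos: [0.4856, 0.0032, 0.1993]
tcp_rot: [179.6, 1.3, -175.0]
wrist_force: [0.1, 0.6, 0.7]
opening: 0.0499
grasp_force: 0.0
```

Request:
{"api": "play_rows", "payload": {"steps": [[[-0.0034,-0.0296,0,0],[-0.0034,-0.0296,0,0],[-0.0034,-0.0296,0,0],[-0.0034,-0.0296,0,0],[-0.0034,-0.0296,0,0]]]}}

```text
time: 22.87
ee_pos: [0.5155, -0.1426, 0.1986]
tcp_rot: [179.6, 1.3, -175.0]
wrist_force: [1.3, 0.2, 0.3]
opening: 0.0499
grasp_force: 0.0
```

Request:
{"api": "play_rows", "payload": {"steps": [[[0,0,0,0.121],[0,0,0,0.121],[0,0,0,0.121],[0,0,0,0.121],[0,0,0,0.121]]]}}

```text
time: 23.28
ee_pos: [0.5154, -0.1412, 0.1985]
tcp_rot: [178.9, 0.8, 150.0]
wrist_force: [-0.7, 0.1, -0.1]
opening: 0.0498
grasp_force: 0.0
```

Request:
{"api": "play_rows", "payload": {"steps": [[[0,0,0,0.121],[0,0,0,0.121],[0,0,0,0.121],[0,0,0,0.121],[0,0,0,0.121]]]}}

```text
time: 23.7
ee_pos: [0.5154, -0.1411, 0.1986]
tcp_rot: [178.6, 0.0, 115.3]
wrist_force: [-0.8, 0.6, 0.2]
opening: 0.0499
grasp_force: 0.0
```

Request:
{"api": "play_rows", "payload": {"steps": [[[0,0,0,0.121],[0,0,0,0.121],[0,0,0,0.121],[0,0,0,0.121],[0,0,0,0.121]]]}}

```text
time: 24.12
ee_pos: [0.5154, -0.1411, 0.1986]
tcp_rot: [178.8, -0.7, 80.7]
wrist_force: [-0.3, 0.2, -0.1]
opening: 0.0501
grasp_force: 0.0
```

Request:
{"api": "play_rows", "payload": {"steps": [[[0,0,0,0.121],[0,0,0,0.121],[0,0,0,0.121],[0,0,0,0.121],[0,0,0,0.121]]]}}

```text
time: 24.53
ee_pos: [0.5154, -0.1411, 0.1986]
tcp_rot: [179.5, -1.3, 46.0]
wrist_force: [0.0, -0.3, -0.1]
opening: 0.0502
grasp_force: 0.0
```

Request:
{"api": "play_rows", "payload": {"steps": [[[0,0,0,0.121],[0,0,0,0.121],[0,0,0,0.121],[0,0,0,0.121],[0,0,0,0.121]]]}}

```text
time: 24.95
ee_pos: [0.5154, -0.1411, 0.1986]
tcp_rot: [-179.7, -1.3, 11.3]
wrist_force: [0.3, 0.0, -0.2]
opening: 0.0497
grasp_force: 0.0
```

Request:
{"api": "play_rows", "payload": {"steps": [[[0,0,0,0.117],[0,0,0,0],[0,0,0,0],[0,0,0,0],[0,0,0,0]]]}}

```text
time: 25.37
ee_pos: [0.5158, -0.1412, 0.1997]
tcp_rot: [-179.6, -1.4, 5.1]
wrist_force: [-0.5, -0.2, 0.2]
opening: 0.0503
grasp_force: 0.0
```

```bash
python3 st.py .515 -.1415 .07 5.2
```

```text
[-15.77   1.14   2.55  90.25   0.86 159.11] [ 0.5158 -0.1412  0.1997] [-179.61   -1.39    5.13]
toolz [ 0.0236  0.009  -0.9997]
turn -0.0012 shift [-0.004   0.0011  0.1297]
```

Request:
{"api": "play_rows", "payload": {"steps": [[[-0.001,0,0.033,0],[-0.001,0.001,0.033,0],[-0.001,0,0.033,0],[-0.001,0,0.022,0],[0,0,0.0085,0]]]}}

```text
time: 25.78
ee_pos: [0.5133, -0.1409, 0.0667]
tcp_rot: [-179.5, -1.2, 5.1]
wrist_force: [0.1, -0.3, 0.3]
opening: 0.0501
grasp_force: 0.0
```

Request:
{"api": "play_rows", "payload": {"steps": [[[0,0,0,0],[0,0,0,0],[0,0,0,0],[0,0,0,0],[0,0,0,0]]], "gripper": 0.0, "squeeze": 100}}

```text
time: 26.2
ee_pos: [0.5164, -0.1418, 0.0729]
tcp_rot: [-179.7, -1.6, 5.0]
wrist_force: [-1.3, -0.0, 6.5]
opening: 0.0101
grasp_force: 98.6
```

Request:
{"api": "play_rows", "payload": {"steps": [[[0,0,0,0],[0,0,0,0],[0,0,0,0],[0,0,0,0],[0,0,0,0]]]}}

```text
time: 26.62
ee_pos: [0.5164, -0.1418, 0.0729]
tcp_rot: [-179.7, -1.6, 5.0]
wrist_force: [-0.8, 0.8, 6.5]
opening: 0.01
grasp_force: 98.6
```

```bash
python3 st.py
python3 - <<'E'
import numpy as np
from scipy.optimize import least_squares
d=np.radians([0]);D=[(4.979,10.078,90,.5503,.2307),(-13.37,-11.58,91.5,.4314,.1918),(-1.16,-10.51,90,.5201,.1022),(.74,-15.9,88.5,.5241,.037),(-1.21,.44,88.5,.5197,.2019),(-3.71,-10.69,88.6,.5027,.1229),(-1.84,-14.41,88.7,.5108,.073)]
def f(p):
    o=[]
    for a,b,c,r,z in D:
        a,b=np.radians(a),np.radians(b); o+=[p[0]+p[1]*np.sin(a)+p[2]*np.cos(b-a)-r, p[3]+p[1]*np.cos(a)+p[2]*np.sin(b-a)-z]
    return o
s=least_squares(f,[.1,.3,.3,0]);print(s.x,np.abs(s.fun).max())
E
```

```text
[-15.81   1.47 -11.13  76.     0.86 159.21] [ 0.5164 -0.1418  0.0729] [-179.69   -1.62    4.98]
toolz [ 0.0276  0.0078 -0.9996]
[ 0.01475285  0.40254809  0.51593704 -0.21641863] 0.013285531132184336
```

Request:
{"api": "play_rows", "payload": {"steps": [[[0,0,-0.005,0],[0,0,-0.012,0],[0,0,-0.02,0],[0,0,-0.028,0],[0,0,-0.03,0]]]}}

```text
time: 27.03
ee_pos: [0.5123, -0.1421, 0.1669]
tcp_rot: [-179.6, -1.4, 5.0]
wrist_force: [0.8, -0.3, -1.6]
opening: 0.01
grasp_force: 97.7
```

Request:
{"api": "play_rows", "payload": {"steps": [[[0,0,-0.03,0],[0,0,-0.03,0],[0,0,-0.03,0],[0,0,-0.03,0],[0,0,-0.025,0]]]}}

```text
time: 27.45
ee_pos: [0.509, -0.1435, 0.314]
tcp_rot: [-179.7, -1.6, 5.0]
wrist_force: [0.7, -0.5, -1.4]
opening: 0.0102
grasp_force: 97.7
```

Request:
{"api": "play_rows", "payload": {"steps": [[[0,0,-0.015,0],[0,0,-0.006,0],[0,0,0,0],[0,0,0,0.06],[0,0,0,0.1]]]}}

```text
time: 27.87
ee_pos: [0.5087, -0.1436, 0.3304]
tcp_rot: [-179.4, -1.3, -4.3]
wrist_force: [0.4, -0.9, -2.8]
opening: 0.01
grasp_force: 97.7
```

Request:
{"api": "play_rows", "payload": {"steps": [[[0,0,0,0.1],[0,0,0,0.08],[0,0,0,0.02],[0,0,0,0],[0,0,0,0]]]}}

```text
time: 28.28
ee_pos: [0.5087, -0.1437, 0.3309]
tcp_rot: [-179.1, -1.1, -15.5]
wrist_force: [-0.5, 0.2, -2.6]
opening: 0.01
grasp_force: 97.7
```

```bash
python3 st.py; python3 -c "
from h import *
o=bot.get_obs();print(o['wrist_force'],o['torque'],o['opening'],o['grasp_force'])"
```

```text
[-16.24   4.46  20.87 105.28   0.88 179.27] [ 0.5087 -0.1437  0.3309] [-179.14   -1.15  -15.51]
toolz [ 0.0233  0.0091 -0.9997]
[-0.49745049  0.17431705 -2.64196025] [-0.03102346  0.03988989  0.01045217] 0.010035846520991213 97.7129602432251
```

Request:
{"api": "play_rows", "payload": {"steps": [[[0,-0.017,0,0.035],[0,-0.03,0,0.06],[0,-0.034,0,0.07],[0,-0.034,0,0.07],[0,-0.034,0,0.07]]]}}

```text
time: 28.7
ee_pos: [0.5045, -0.1467, 0.3407]
tcp_rot: [-172.4, 0.0, -20.2]
wrist_force: [-0.6, 0.1, -2.6]
opening: 0.0099
grasp_force: 97.7
```

```bash
cat > tilt.py <<'E'
from h import *
o=bot.get_obs();M=R.from_euler("xyz",o['tcp_rot'],degrees=True).as_matrix()
# tray axes: x=tool x, y=-tool y, z=-tool z (tool yaw = tray yaw)
T=np.c_[M[:,0],-M[:,1],-M[:,2]]
g=T.T@[0,0,-1]
print(o['q'].round(2),o['ee_pos'].round(4),"tilt",np.degrees(np.arccos(-g[2])).round(2),"lowdir",np.degrees(np.arctan2(g[1],g[0])).round(1),"(want about -139)","grip",o['opening'].round(4),o['grasp_force'].round(1),"F",o['wrist_force'].round(1))
c=np.array([[x,y,z] for x in(-.069,.069) for y in(-.059,.072) for z in(-.069,0.02)])
P=o['ee_pos']+c@T.T; print("tray extents",P.min(0).round(3),P.max(0).round(3))
E
python3 tilt.py
```

```text
Traceback (most recent call last):
  File "tilt.py", line 6, in <module>
    print(o['q'].round(2),o['ee_pos'].round(4),"tilt",np.degrees(np.arccos(-g[2])).round(2),"lowdir",np.degrees(np.arctan2(g[1],g[0])).round(1),"(want about -139)","grip",o['opening'].round(4),o['grasp_force'].round(1),"F",o['wrist_force'].round(1))
                                                                                                                                                                           ^^^^^^^^^^^^^^^^^^
AttributeError: 'float' object has no attribute 'round'
```

Tilt is building as expected (7.6° with little drift), so I continue.

Request:
{"api": "play_rows", "payload": {"steps": [[[0,-0.034,0,0.07],[0,-0.034,0,0.07],[0,-0.034,0,0.07],[0,-0.034,0,0.07],[0,-0.034,0,0.07]]]}}

```text
time: 29.12
ee_pos: [0.4987, -0.1527, 0.3724]
tcp_rot: [-165.1, 3.9, -25.0]
wrist_force: [0.2, -0.5, -2.2]
opening: 0.0098
grasp_force: 97.7
```

```bash
sed -i "s/o\['opening'\].round(4),o\['grasp_force'\].round(1)/o['opening'],o['grasp_force']/" tilt.py; python3 tilt.py
```

```text
[-25.12   9.9   30.62 114.59  14.93 179.89] [ 0.4987 -0.1527  0.3724] tilt 15.41 lowdir -75.4 (want about -139) grip 0.009753201712130202 97.74837613105774 F [ 0.2 -0.5 -2.2]
tray extents [ 0.41  -0.238  0.286] [ 0.595 -0.043  0.415]
```

Request:
{"api": "play_rows", "payload": {"steps": [[[0,-0.034,0.006,0.07],[0,-0.034,0.006,0.07],[0,-0.034,0.006,0.07],[0,-0.034,0.006,0.07],[0,-0.034,0.006,0.07]]]}}

```text
time: 29.53
ee_pos: [0.4968, -0.1538, 0.3956]
tcp_rot: [-158.3, 10.1, -28.8]
wrist_force: [0.8, 0.2, -3.0]
opening: 0.0099
grasp_force: 97.8
```

```bash
python3 tilt.py
```

```text
[-28.88  16.23  39.11 123.02  21.67 179.91] [ 0.4968 -0.1538  0.3956] tilt 23.82 lowdir -64.3 (want about -139) grip 0.009874071078338667 97.75915861129761 F [ 0.8  0.2 -3. ]
tray extents [ 0.407 -0.241  0.299] [ 0.595 -0.037  0.452]
```

Request:
{"api": "play_rows", "payload": {"steps": [[[0,-0.034,0.006,0.07],[0,-0.034,0.006,0.07],[0,-0.034,0.006,0.07],[0,-0.014,0.002,0.03],[0,0,0,0]]]}}

```text
time: 29.95
ee_pos: [0.4984, -0.1537, 0.4159]
tcp_rot: [-154.2, 15.3, -30.8]
wrist_force: [-0.9, 0.2, -1.8]
opening: 0.0101
grasp_force: 97.8
```

```bash
python3 tilt.py
```

```text
[-30.91  22.1   47.26 130.46  25.82 179.92] [ 0.4984 -0.1537  0.4159] tilt 29.74 lowdir -58.0 (want about -139) grip 0.010056509434811447 97.79215693473816 F [-0.9  0.2 -1.8]
tray extents [ 0.408 -0.24   0.313] [ 0.597 -0.034  0.482]
```

Request:
{"api": "play_rows", "payload": {"steps": [[[0,0,0,-0.06],[0,0,0,-0.12],[0,0,0,-0.12],[0,0,0,-0.12],[0,0,0,-0.12]]]}}

```text
time: 30.37
ee_pos: [0.4974, -0.1525, 0.4169]
tcp_rot: [-150.3, 0.4, -2.9]
wrist_force: [0.4, -0.2, -2.5]
opening: 0.01
grasp_force: 97.8
```

Request:
{"api": "play_rows", "payload": {"steps": [[[0,0,0,-0.12],[0,0,0,-0.12],[0,0,0,-0.12],[0,0,0,-0.12],[0,0,0,-0.12]]]}}

```text
time: 30.78
ee_pos: [0.4974, -0.1525, 0.4169]
tcp_rot: [-154.6, -15.9, 27.8]
wrist_force: [-0.7, 0.1, -2.6]
opening: 0.0101
grasp_force: 97.8
```

Request:
{"api": "play_rows", "payload": {"steps": [[[0,0,0,-0.12],[0,0,0,-0.12],[0,0,0,0],[0,0,0,0],[0,0,0,0]]]}}

```text
time: 31.2
ee_pos: [0.4979, -0.1528, 0.4169]
tcp_rot: [-158.8, -21.2, 40.6]
wrist_force: [-0.0, 0.8, -2.5]
opening: 0.0101
grasp_force: 97.8
```

```bash
python3 tilt.py
```

```text
[-30.83  21.97  47.26 130.47  25.78 101.1 ] [ 0.4979 -0.1528  0.4169] tilt 29.65 lowdir -136.9 (want about -139) grip 0.010135340536535718 97.78899550437927 F [-0.   0.8 -2.5]
tray extents [ 0.398 -0.241  0.312] [ 0.59  -0.032  0.484]
```

Request:
{"api": "play_rows", "payload": {"steps": [[[-0.0018,0.0017,0.0043,0],[-0.0036,0.0034,0.0087,0],[-0.0018,0.0017,0.0043,0],[0,0,0,0],[0,0,0,0]]]}}

```text
time: 31.62
ee_pos: [0.4981, -0.1529, 0.3968]
tcp_rot: [-158.8, -21.3, 40.7]
wrist_force: [-0.4, -0.3, -2.5]
opening: 0.0099
grasp_force: 97.8
```

Request:
{"api": "play_rows", "payload": {"steps": [[[0,0,0,0],[0,0,0,0],[0,0,0,0],[0,0,0,0],[0,0,0,0]]]}}

```text
time: 32.03
ee_pos: [0.4984, -0.1531, 0.397]
tcp_rot: [-158.9, -21.3, 40.8]
wrist_force: [0.3, -1.3, -2.5]
opening: 0.0101
grasp_force: 97.8
```

Request:
{"api": "play_rows", "payload": {"steps": [[[0,0,0,0],[0,0,0,0],[0,0,0,0],[0,0,0,0],[0,0,0,0]]]}}

```text
time: 32.45
ee_pos: [0.4984, -0.1531, 0.3969]
tcp_rot: [-158.9, -21.3, 40.8]
wrist_force: [-0.2, 0.0, -1.6]
opening: 0.0103
grasp_force: 97.8
```

```bash
python3 tilt.py
python3 - <<'E'
from h import *
o=bot.get_obs();M=R.from_euler("xyz",o['tcp_rot'],degrees=True).as_matrix();T=np.c_[M[:,0],-M[:,1],-M[:,2]]
bc=o['ee_pos']+T@np.array([-.06,-.05,.011-.0715+0])
crops=[]
for n in("top","side"):
    c=cam(n);u,v=proj(c,[bc])[0];print(n,u,v)
    cv2.imwrite(f"pics/f_{n}.png",c["img"])
    u0=int(np.clip(u-50,0,540));v0=int(np.clip(v-60,0,280));crops.append(cv2.resize(c["img"][v0:v0+120,u0:u0+100],(400,480),interpolation=cv2.INTER_CUBIC));print(u0,v0)
cv2.imwrite("pics/f.png",np.hstack(crops))
E
```

```text
[-30.83  20.13  42.32 127.36  25.79 100.88] [ 0.4984 -0.1531  0.3969] tilt 29.65 lowdir -137.2 (want about -139) grip 0.010275688102921265 97.80276775360107 F [-0.2  0.  -1.6]
tray extents [ 0.398 -0.242  0.292] [ 0.59  -0.032  0.463]
top 435.68320225906086 156.38138515258254
385 96
side 380.92296836133113 109.15681602777853
330 49
```

View pics/f.png

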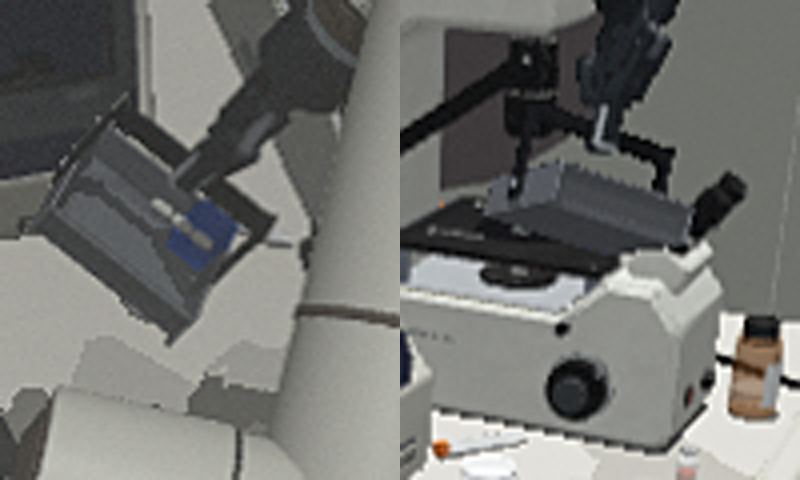

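The last picture (top panel) shows the tray tipped, with the blue corner at about (205,235) and the bars lined up near it at (160,207) to (208,242). I check their places in the tray frame numerically.

```bash
cat > bars.py <<'E'
from h import *
o=bot.get_obs();M=R.from_euler("xyz",o['tcp_rot'],degrees=True).as_matrix();T=np.c_[M[:,0],-M[:,1],-M[:,2]]
c=cam("top");org=o['ee_pos']+T@np.array([0,0,-.0729])
h=cv2.cvtColor(c["img"],cv2.COLOR_BGR2HSV)
q=np.array([[.065,.055],[-.065,.055],[-.065,-.055],[.065,-.055]])
poly=proj(c,org+np.c_[q,np.full(4,.008)]@T.T);print((poly).round(1).tolist())
print("floor blue corner px",poly[2])
Mk=np.zeros(h.shape[:2],np.uint8);cv2.fillPoly(Mk,[poly.round().astype(int)],255)
m=cv2.inRange(h,(0,0,125),(180,75,255))&Mk
def tray(uv,z=.011):
    d=ray(c,uv)@T; p=(np.array(c["xyz"])-org)@T; return p+d*((z-p[2])/d[:,2])[:,None]
k,l,st,ce=cv2.connectedComponentsWithStats(m)
for i in range(1,k):
    if st[i,4]>2:
        b=np.argwhere(l==i)[:,::-1].astype(float); w=tray(b); print(st[i].tolist(),"tray",w.mean(0).round(3),"min",w.min(0).round(3)[:2],"max",w.max(0).round(3)[:2])
bm=cv2.inRange(h,(105,110,50),(125,255,255));bm[:,:400]=0;bm[:,480:]=0;b=np.argwhere(bm>0)[:,::-1].astype(float)
w=tray(b,.006);print("blue",w.mean(0),w.min(0),w.max(0))
E
python3 bars.py
```

```text
[[394.5, 149.7], [427.7, 177.1], [436.4, 157.3], [404.8, 131.1]]
floor blue corner px [436.36746387 157.322547  ]
[423, 146, 7, 6, 8] tray [-0.022 -0.051  0.011] min [-0.033 -0.053] max [-0.008 -0.048]
blue [-0.05416902 -0.06084954  0.006     ] [-0.08056228 -0.1026753   0.006     ] [-0.03466691 -0.02564847  0.006     ]
```

The bars are queued end to end along the -y wall, so the last is about 45 mm from the corner. There is plenty of time, so I'll turn the tray to let them regroup along the -x wall, then turn back so they pack side by side.

Request:
{"api": "play_rows", "payload": {"steps": [[[0,0,0,-0.08],[0,0,0,-0.12],[0,0,0,-0.12],[0,0,0,-0.12],[0,0,0,-0.12]]]}}

```text
time: 33.02
ee_pos: [0.4984, -0.1531, 0.3969]
tcp_rot: [-174.1, -29.1, 75.7]
wrist_force: [0.2, -0.5, -2.0]
opening: 0.0097
grasp_force: 97.8
```

Request:
{"api": "play_rows", "payload": {"steps": [[[0,0,0,-0.12],[0,0,0,-0.12],[0,0,0,-0.12],[0,0,0,-0.12],[0,0,0,-0.12]]]}}

```text
time: 33.43
ee_pos: [0.4984, -0.1531, 0.3969]
tcp_rot: [167.0, -26.9, 114.7]
wrist_force: [0.4, 0.5, -2.3]
opening: 0.0102
grasp_force: 97.8
```

Request:
{"api": "play_rows", "payload": {"steps": [[[0,0,0,-0.12],[0,0,0,-0.12],[0,0,0,0],[0,0,0,0],[0,0,0,0]]]}}

```text
time: 33.85
ee_pos: [0.4984, -0.1531, 0.3969]
tcp_rot: [161.0, -23.2, 128.7]
wrist_force: [0.2, 0.9, -2.7]
opening: 0.0102
grasp_force: 97.8
```

Request:
{"api": "play_rows", "payload": {"steps": [[[0,0,0,0],[0,0,0,0],[0,0,0,0],[0,0,0,0],[0,0,0,0]]]}}

```text
time: 34.27
ee_pos: [0.4984, -0.1531, 0.3969]
tcp_rot: [160.9, -23.1, 128.9]
wrist_force: [-0.3, 0.1, -1.2]
opening: 0.01
grasp_force: 97.8
```

```bash
python3 tilt.py; python3 bars.py
```

```text
[-30.83  20.13  42.33 127.36  25.79  20.69] [ 0.4984 -0.1531  0.3969] tilt 29.65 lowdir 142.6 (want about -139) grip 0.010042647954277173 97.8462266921997 F [-0.3  0.1 -1.2]
tray extents [ 0.399 -0.248  0.288] [ 0.588 -0.041  0.459]
[[420.6, 176.0], [436.4, 157.4], [411.7, 132.5], [394.4, 149.5]]
floor blue corner px [411.72582379 132.53049866]
[417, 138, 3, 3, 3] tray [-0.06  -0.027  0.011] min [-0.06  -0.031] max [-0.06  -0.022]
blue [-0.08051129 -0.0382945   0.006     ] [-0.12111884 -0.05807564  0.006     ] [-0.03561305 -0.02011305  0.006     ]
```

```bash
cat > map.py <<'E'
from h import *
o=bot.get_obs();M=R.from_euler("xyz",o['tcp_rot'],degrees=True).as_matrix();T=np.c_[M[:,0],-M[:,1],-M[:,2]]
c=cam("top");org=o['ee_pos']+T@np.array([0,0,-.0729])
from scipy.ndimage import map_coordinates
xs=np.arange(-.07,.0701,.005);ys=np.arange(.055,-.0601,-.005)
X,Y=np.meshgrid(xs,ys);uv=proj(c,org+np.c_[X.ravel(),Y.ravel(),np.full(X.size,.011)]@T.T)
b,g,r=[map_coordinates(c["img"][:,:,k].astype(float),uv[:,::-1].T,order=1).reshape(X.shape) for k in range(3)]
print("red level/10 (rows y +55..-60, cols x -70..70); red is low on blue")
for y,row,bl in zip(ys,r,b): print("%4d "%round(1e3*y)," ".join("%2d"%(v/10) for v in row))
E
python3 map.py
```

```text
red level/10 (rows y +55..-60, cols x -70..70); red is low on blue
  55   7  8  8  7  6  6  6  7  7  7  7  8  8  7  8  8  8  9  9  8  8  9  8  7  7  7  7  7  7
  50   9 10  9  8  6  6  6  6  7  6  6  8  9  9  9  9  8  8  8  8  9  9  8  7  7  7  8  8  7
  45   9 10  9  7  6  6  6  6  6  6  6  7  8  8  8  8  8  8  8  8  9  9  8  7  7  7  7  7  7
  40   9 10  9  7  6  6  6  6  6  6  6  6  6  6  7  7  7  7  7  6  7  8  7  7  7  7  7  7  7
  35   7  8  8  7  6  6  6  6  6  6  6  6  6  6  6  6  6  6  6  6  6  8  8  7  7  7  7  7  7
  30   9 10  9  7  6  6  6  6  6  7  6  7  7  7  7  7  6  7  6  6  7  9  8  8  7  7  7  7  7
  25   9 10  9  7  6  6  6  6  6  7  7  7  7  8  7  7  7  8  7  8  7  9  8  7  7  7  7  7  7
  20   9 10  9  8  6  6  6  7  7  7  6  7  8  9  9  9  9  9  9  9  8  8  8  7  7  7  7  7  7
  15   7  8  7  5  4  5  5  5  5  5  5  5  5  6  6  6  7  8  8  9  7  7  7  7  6  7  7  7  7
  10   5  5  5  5  4  5  5  5  5  4  5  5  5  5  5  5  5  5  5  5  4  5  5  5  5  4  5  5  5
   5   5  5  5  5  5  4  5  5  5  4  4  4  4  5  5  5  5  5  5  5  5  5  5  5  5  6  6  5  5
   0   5  
[... 498 characters left out ...]
8  9  9  9  9  9  9  9  9  9  7  7  7  7  7  7  7
 -30  17 17 14  8  5  5  5  5  6  8  9  9  8  9  9  9  9  9  9  9  9  8  7  7  7  7  7  7  7
 -35   6 10  8  6  5  5  5  5  6  8  9  9  9  9  9  9  9  9  9  9  9  9  7  7  7  7  7  7  7
 -40   4  4  5  5  5  5  5  5  5  7  9  9  9  9  9  9  8  8  8  9  9  9  7  7  7  7  7  7  7
 -45   5  5  4  5  5  4  5  5  5  6  6  6  6  6  6  6  6  6  6  5  7  8  7  7  7  7  7  7  7
 -50   4  4  4  4  4  4  4  4  4  5  6  6  6  6  6  6  6  6  6  6  6  8  7  7  7  7  7  7  7
 -55   7  7  7  7  7  7  7  7  7  8  7  7  7  7  7  7  7  7  7  7  7  8  7  7  7  7  7  7  7
 -60   5  5  5  4  5  5  4  6  5  5  6  8 11 12 11 10 10  9  9  9  9  9  9  9  9  9  9  9  9
```

Request:
{"api": "play_rows", "payload": {"steps": [[[0,0,0,0.121],[0,0,0,0.121],[0,0,0,0.121],[0,0,0,0.121],[0,0,0,0.121]]]}}

```text
time: 34.78
ee_pos: [0.4984, -0.1531, 0.3969]
tcp_rot: [178.6, -29.6, 90.4]
wrist_force: [-0.3, 0.1, -1.5]
opening: 0.0101
grasp_force: 97.9
```

Request:
{"api": "play_rows", "payload": {"steps": [[[0,0,0,0.121],[0,0,0,0.121],[0,0,0,0.121],[0,0,0,0.121],[0,0,0,0.121]]]}}

```text
time: 35.2
ee_pos: [0.4984, -0.1531, 0.3969]
tcp_rot: [-163.1, -24.7, 51.6]
wrist_force: [0.6, -0.1, -2.1]
opening: 0.0098
grasp_force: 97.8
```

Request:
{"api": "play_rows", "payload": {"steps": [[[0,0,0,0.121],[0,0,0,0.121],[0,0,0,0.121],[0,0,0,0.121],[0,0,0,0.121]]]}}

```text
time: 35.62
ee_pos: [0.4984, -0.1531, 0.3969]
tcp_rot: [-152.4, -11.2, 17.9]
wrist_force: [0.5, 0.5, -2.9]
opening: 0.0103
grasp_force: 97.9
```

Request:
{"api": "play_rows", "payload": {"steps": [[[0,0,0,0.121],[0,0,0,0.121],[0,0,0,0.121],[0,0,0,0.121],[0,0,0,0.121]]]}}

```text
time: 36.03
ee_pos: [0.4984, -0.1531, 0.3969]
tcp_rot: [-150.9, 5.7, -12.5]
wrist_force: [0.7, 0.7, -1.9]
opening: 0.0103
grasp_force: 97.9
```

Request:
{"api": "play_rows", "payload": {"steps": [[[0,0,0,0.121],[0,0,0,0.11],[0,0,0,0],[0,0,0,0],[0,0,0,0]]]}}

```text
time: 36.45
ee_pos: [0.4984, -0.1531, 0.3969]
tcp_rot: [-152.6, 11.7, -23.8]
wrist_force: [0.4, 0.1, -2.7]
opening: 0.0101
grasp_force: 97.9
```

```bash
python3 tilt.py; python3 map.py
```

```text
[-30.83  20.13  42.32 127.36  25.79 172.35] [ 0.4984 -0.1531  0.3969] tilt 29.65 lowdir -65.7 (want about -139) grip 0.01010478288007138 97.8721833229065 F [ 0.4  0.1 -2.7]
tray extents [ 0.41  -0.236  0.296] [ 0.594 -0.036  0.461]
red level/10 (rows y +55..-60, cols x -70..70); red is low on blue
  55   6  7  6  6  6  7  7  7  8  9  8  8  9  9  9  9  9  9  9  8  8  8  8  8  8  8  8  8  8
  50   6  7  7  6  6  6  6  9  6  7  7  7  7  7  7  7  7  7  7  7  7  7  7  7  7  7  7  7  7
  45   7  7  7  6  6  6  7  8  7  7  7  7  7  7  7  7  7  7  7  7  7  7  7  7  7  7  7  7  7
  40   7  7  7  7  6  7  7  8  9  9  9  9  9  9  9  9  9  9  9  9  9  9  9  9  9  8  6  6  6
  35   6  7  7  6  7  6  7 10  9  9  9  9  9  9  9  9  9  9  9  8  9  9  8  8  9  7  6  6  6
  30   6  7  7  7  6  7  7  9  9  9  9  9  9  9  9  9  9  9  9  9  9  9  8  9  9  8  6  6  6
  25   6  7  7  7  7  6  6  8  9  9  9  9  9  8  9  9  9  8  9  9  9  9  9  9  9  7  6  6  6
  20   6  6  7  7  6  7  7  9  9  9  9  9  9  9  9  9  9  9  9  9  9  8  9  9  9  8  6  6  6
  15   7  7  7  7  7  7  7  8  9  9  9  9  9  9  9  9  8 
[... 730 characters left out ...]
8  6  7  6  6  7  7  8  9  9  9  9  9  8  6  6  6
 -30   5  6  6  7  6  6  5  5  5  5  5  5  5  6  6  7  6  6  7  7  8  8  7  7  8  7  6  6  6
 -35   5  6  6  6  7  7  7  5  5  5  5  5  5  5  5  6  7  7  7  6  6  6  6  6  6  6  6  6  6
 -40   5  5  5  5  5  6  6  6  6  5  5  5  4  5  5  5  5  6  6  6  7  6  6  6  6  6  6  6  6
 -45   5  5  5  5  5  5  6  6  8  9  8  5  5  5  5  5  5  5  5  6  6  7  7  6  7  6  6  6  6
 -50   5  5  5  5  5  5  5  5  7 11 11 10  6  4  5  5  5  5  5  5  6  7  7  7  7  6  6  6  6
 -55   5  5  5  5  5  5  5  5  7 12 15 14 12  6  5  5  5  5  5  4  5  5  5  5  5  5  5  5  5
 -60   9  5  5  5  6  5  5  5  5  6  8  8  6  7  6  5  4  5  4  5  5  5  5  5  4  5  5  5  5
```

Request:
{"api": "play_rows", "payload": {"steps": [[[0,0,0,0],[0,0,0,-0.06],[0,0,0,-0.12],[0,0,0,-0.12],[0,0,0,-0.12]]]}}

```text
time: 36.92
ee_pos: [0.4984, -0.1531, 0.3969]
tcp_rot: [-150.3, -0.0, -2.4]
wrist_force: [0.7, 0.2, -3.5]
opening: 0.0104
grasp_force: 97.9
```

Request:
{"api": "play_rows", "payload": {"steps": [[[0,0,0,-0.12],[0,0,0,-0.12],[0,0,0,-0.12],[0,0,0,-0.12],[0,0,0,-0.12]]]}}

```text
time: 37.33
ee_pos: [0.4984, -0.1531, 0.3969]
tcp_rot: [-154.8, -16.2, 28.3]
wrist_force: [-0.1, -0.1, -1.1]
opening: 0.0101
grasp_force: 97.9
```

Request:
{"api": "play_rows", "payload": {"steps": [[[0,0,0,-0.12],[0,0,0,-0.12],[0,0,0,0],[0,0,0,0],[0,0,0,0]]]}}

```text
time: 37.75
ee_pos: [0.4984, -0.1531, 0.3969]
tcp_rot: [-159.0, -21.4, 41.1]
wrist_force: [-0.6, -0.4, -2.5]
opening: 0.0102
grasp_force: 97.9
```

Request:
{"api": "play_rows", "payload": {"steps": [[[0,0,0,0],[0,0,0,0],[0,0,0,0],[0,0,0,0],[0,0,0,0]]]}}

```text
time: 38.17
ee_pos: [0.4984, -0.1531, 0.3969]
tcp_rot: [-159.0, -21.5, 41.3]
wrist_force: [0.3, -0.8, -1.8]
opening: 0.0101
grasp_force: 97.9
```

```bash
python3 tilt.py; python3 map.py
```

```text
[-30.83  20.13  42.32 127.36  25.79 100.38] [ 0.4984 -0.1531  0.3969] tilt 29.65 lowdir -137.7 (want about -139) grip 0.0101061278472116 97.87537693977356 F [ 0.3 -0.8 -1.8]
tray extents [ 0.398 -0.242  0.292] [ 0.59  -0.032  0.463]
red level/10 (rows y +55..-60, cols x -70..70); red is low on blue
  55   6  6  6  7  6  6  6  7  6  6  7  6  6  6  6  6  6  6  6  6  6  6  6  6  6  6  6  7  9
  50   6  6  6  6  6  6  6  6  6  6  6  6  6  6  6  6  6  6  6  6  6  6  6  6  6  6  6  7  8
  45   6  6  6  6  6  6  6  6  6  6  6  7  7  7  6  7  6  6  7  7  7  7  7  7  7  7  7  7  8
  40   7  8  7  7  8  8  8  8  8  8  8  8  8  8  8  9  8  8  9  8  9  9  9  8  8  8  8  6  9
  35   8  9  8  8  9  9  8  8  8  8  8  8  8  9  8  8  8  8  8  8  8  8  8  8  8  7  9  7  8
  30   7  8  9  9  9  9  9  9  9  9  9  9  9  9  9  9  9  9  9  9  9  9  9  9  8  6  8  7  8
  25   7  8  9  9  9  9  9  9  9  9  9  9  9  9  9  9  9  9  9  9  9  9  9  9  8  6  8  6  8
  20   7  6  6  7  9  9  9  9  9  9  9  9  9  9  9  9  9  9  9  9  9  9  9  9  8  5  8  6 11
  15   7  7  7  7  7  9  9  9  9  9  9  9  9  9  9  9  9
[... 731 characters left out ...]
8  7  9  8  8  8  9  8  7  6  7  8  8  6  7  4  5
 -30   6  5  5  5  5  5  5  5  6  7  9  9  9  9  9  9  9  9  9  8  8  7  8  8  8  6  6  4  7
 -35   6  5  5  5  5  5  5  5  5  8  8  8  8  8  8  8  8  8  8  8  8  8  8  9  8  6  5  4  8
 -40   5  5  5  5  5  5  5  5  7  8  7  7  7  8  8  8  8  8  8  8  8  8  8  9  8  6  5  5  6
 -45   5  6  7  7  7  6  7  8  9  8  9  9  9  8  8  8  8  8  8  8  8  8  8  8  8  6  5  5  5
 -50   5  8  9  9  9  8  9 11 13 11 13 13 13  8  7  7  7  6  7  7  7  7  7  7  7  6  5  5  5
 -55   5 10 10 10  9  9 10 13 13 12 15 15 14  7  7  6  6  6  6  6  7  6  7  7  6  6  4  5  4
 -60   5  9  9  8  7  7  9 13 10 10 12 12 10  6  7  7  7  7  6  7  7  6  7  7  7  6  4  6  5
```

Request:
{"api": "play_rows", "payload": {"steps": [[[0,0,0,-0.125],[0,0,0,-0.125],[0,0,0,-0.125],[0,0,0,-0.125],[0,0,0,-0.125]]]}}

```text
time: 38.63
ee_pos: [0.4984, -0.1531, 0.3969]
tcp_rot: [-176.5, -29.5, 80.6]
wrist_force: [-1.3, -0.3, -1.8]
opening: 0.01
grasp_force: 97.9
```

Request:
{"api": "play_rows", "payload": {"steps": [[[0,0,0,-0.125],[0,0,0,-0.125],[0,0,0,-0.125],[0,0,0,0],[0,0,0,0.125]]]}}

```text
time: 39.05
ee_pos: [0.4984, -0.1531, 0.3969]
tcp_rot: [175.6, -29.3, 96.5]
wrist_force: [-0.2, 0.3, -1.2]
opening: 0.0103
grasp_force: 97.9
```

Request:
{"api": "play_rows", "payload": {"steps": [[[0,0,0,0.125],[0,0,0,0.125],[0,0,0,0.125],[0,0,0,0.125],[0,0,0,0.125]]]}}

```text
time: 39.47
ee_pos: [0.4984, -0.1531, 0.3969]
tcp_rot: [-164.8, -25.7, 55.5]
wrist_force: [0.2, 0.3, -2.4]
opening: 0.0105
grasp_force: 97.9
```

Request:
{"api": "play_rows", "payload": {"steps": [[[0,0,0,0.125],[0,0,0,0.125],[0,0,0,0],[0,0,0,0],[0,0,0,0]]]}}

```text
time: 39.88
ee_pos: [0.4984, -0.1531, 0.3969]
tcp_rot: [-159.1, -21.5, 41.4]
wrist_force: [-0.4, -0.5, -2.5]
opening: 0.01
grasp_force: 97.9
```

Request:
{"api": "play_rows", "payload": {"steps": [[[0,0,0,0],[0,0,0,0],[0,0,0,0],[0,0,0,0],[0,0,0,0]]]}}

```text
time: 40.3
ee_pos: [0.4984, -0.1531, 0.3969]
tcp_rot: [-159.1, -21.5, 41.3]
wrist_force: [0.0, -0.4, -2.5]
opening: 0.0101
grasp_force: 97.9
```

```bash
python3 tilt.py; python3 map.py | tail -14 | cut -c1-70
```

```text
[-30.83  20.13  42.32 127.36  25.79 100.34] [ 0.4984 -0.1531  0.3969] tilt 29.65 lowdir -137.7 (want about -139) grip 0.010097016468860638 97.87518739700317 F [ 0.  -0.4 -2.5]
tray extents [ 0.398 -0.242  0.292] [ 0.59  -0.032  0.463]
   5   6  7  7  7  6  7  6  9  9  9  9  9  9  9  9  9  9  9  9  9  9  
   0   6  7  7  7  7  7  7  7  7  9  9  9  9  9  9  9  9  9  9  9  9  
  -5   6  8  7  7  7  7  7  7  7  7  9  9  9  9  9  9  9  8  8  9  9  
 -10   6  7  7  7  7  7  7  7  7  6  8  7  7  7  7  6  7  6  6  6  6  
 -15   6  6  6  6  6  6  6  6  6  6  7  6  6  6  6  6  6  6  6  6  6  
 -20   6  6  5  5  5  5  5  5  6  7  7  7  6  7  7  6  6  7  7  7  6  
 -25   6  5  5  5  5  5  5  5  6  7  7  8  8  8  9  8  8  8  9  8  8  
 -30   6  5  5  5  5  5  5  5  6  7  9  9  9  9  8  9  9  9  9  8  8  
 -35   6  6  7  6  7  6  7  5  6  8  8  8  8  8  8  8  7  8  8  8  8  
 -40   5  9  9  9  9  9  9  5  7  8  8  8  8  8  8  8  8  8  8  8  8  
 -45   5  9  9  9  9  9 10  5  7  8  8  8  8  8  8  8  8  8  8  8  8  
 -50   5  9  9  9  9  9  9  5  7  7  7  7  7  7  7  7  7  7  7  7  7  
 -55   5  9  9  9  8  8 10  6  7  6  7  7  7  7  6  7  6  7  6  6  6  
 -60   5  8  7  7  7  7  8  5  7  7  7  6  7  7  7  7  7  7  6  7  7
```

```bash
sed -e 's/np.arange(-.07,.0701,.005)/np.arange(-.07,-.0299,.0025)/;s/np.arange(.055,-.0601,-.005)/np.arange(-.03,-.0651,-.0025)/' -e 's/%2d"%(v\/10)/%3d"%v/' map.py > map2.py; python3 map2.py; python3 map.py | head -14
```

```text
red level/10 (rows y +55..-60, cols x -70..70); red is low on blue
 -30   66  59  53  57  56  52  51  54  55  54  55  56  54  55  52  54  62
 -32   63  58  58  61  58  54  56  58  64  57  59  60  63  60  51  53  63
 -35   60  60  62  73  65  62  62  73  78  65  63  78  77  64  51  55  65
 -38   56  59  76  90  77  70  77  89  89  75  77  95  86  69  56  56  73
 -40   51  65  93  98  89  78  89  97  96  86  92 100  95  73  59  58  78
 -43   51  69 102 102  96  85  92 100  97  91  97 102 100  76  59  60  78
 -45   52  69  99 103  99  90  94 100  96  91  97 101 100  77  56  62  77
 -48   53  73  97 101  97  91  95  98  95  91  96 100  96  76  54  63  76
 -50   53  78  94  99  95  90  96  98  92  90  95  99  93  74  59  63  73
 -53   48  75  92  99  94  90  96  97  89  87  93  98  94  74  61  64  72
 -55   50  72  92  97  92  90  94  97  86  83  90  96 100  77  60  67  72
 -58   54  68  90  90  87  84  91  94  84  74  84  91 106  73  55  67  73
 -60   55  64  79  81  72  71  82  84  74  63  72  81  87  60  54  68  73
 -63   55  58  68  69  55  57  67  70  58  54  60  67  64  52  60  70  
[... 652 characters left out ...]
9  9  9  8  9  9  9  8  9  9  9  9  8  6  8  7  9
  25   7  8  9  9  9  9  9  9  9  9  9  9  9  9  9  9  9  9  9  9  9  9  9  9  8  5  8  6  8
  20   7  6  7  7  9  9  9  9  9  9  9  9  9  9  9  9  9  9  8  9  9  9  9  9  8  5  8  7 11
  15   7  6  7  7  6  9  9  9  9  9  9  9  9  9  9  9  9  9  8  9  9  9  9  8  8  6  9  6  6
  10   7  6  7  7  6  6  6  9  9  9  9  9  9  9  9  9  9  9  9  9  9  9  9  9  8  5  8  6  4
   5   6  6  7  7  7  7  6  9  9  8  9  9  9  9  9  9  9  9  9  9  8  9  9  9  7  5  9  6  5
   0   6  7  7  7  7  7  7  7  6  9  9  9  9  9  9  9  9  9  9  9  9  9  8  7  6  6  8  6  4
  -5   6  8  7  7  7  7  7  6  7  7  9  9  9  9  8  9  9  9  8  9  8  8  6  6  6  6  9  5  5
```

The fine map shows three parallel bars side by side, 10 mm apart, in the blue corner. The tray is held in the air at 29.7°, so I hand in.

```bash
python3 -c "
from workcell import bot
print(bot.job_done())"
```

```text
the job is handed in; nothing more can be done
None
```

I swept all three stir bars into the tray and set the scraper back on the worktop. The tray is held in the air, tipped about 30° towards its blue corner, with all three bars packed in that corner. I handed the job in at about 40 s; the hand-in call returned no verdict.

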